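Lock the adjusting nut with its lock nut

ROBOT

A 6-joint arm with a two-finger parallel gripper is mounted at the origin on a cart in front of the work surface, level with it; the furniture and walls round the work are solid. World frame = base frame: x ahead of the robot, y to its left, z up, the work surface at z = 0. Lengths are in m, angles in rad, forces in N, time in s.
With the tool pointing down it reaches from about 0.375 to 0.975 m from the base axis. Payload 3.8 kg.
Tool frame: the origin (TCP) lies between the finger pads; the fingertips stand 22 mm ahead of it and the grasp point (between the pads) lies 3 mm ahead of it (bot.finger_overhang is the distance from the TCP to the fingertips, in m); x points along the fingers, y is the direction in which the jaws open and shut, and the axes are right-handed (so a half turn about x gives the same grasp; the last joint's range is limited). The gripper opens to 85 mm and grips with 20 to 120 N. Pads are 22 mm wide; open, the fingers measure 114 mm over their backs; the gripper's body (76 mm by 85 mm) begins 54 mm behind the grasp point. The pads swing forward as they close: fully open they stand 13 mm farther back than shut.
Start: joints at [1.261, 0.264, 1.604, -0, 1.274, -0.037], TCP at [0.182, 0.65, 0.253] pointing down, gripper open.
Joint ranges: [-2.63, 2.63], [-0.94, 2.18], [0.31, 2.57], [-1.31, 4.45], [0, 2.66], [-2.55, 2.55]. Speed limits (rad/s): [2.57, 2.57, 3.14, 3.14, 3.14, 3.14].

INTERFACE

Orientations are given as a rotation vector (axis times angle).
In Python, from workcell import bot gives the robot as it stands. The module is installed in compiled form; this text tells all that it offers.
- The arm moves only by the tool arm_command, never from a script. Its argument "series" is a list that holds one entry, the list of rows, each a list of 7 numbers: the turn, a rotation vector about the tool's x, y, z in rad, then the shift along the tool's x, y, z in cm, then the opening, from 0 (shut) to 1 (fully open). In form: [[[rx, ry, rz, x, y, z, grip], ...]]. A call has 1 to 10 rows; each row shifts and turns the pose as measured when the row begins, along the tool's axes as they then stand; what a row does not reach is not made up. A row lasts 1/10 s, in which the tool goes at most 50 mm and 8.59 degrees, less where a joint would pass 70% of its speed; a pose out of reach is approached as far as the arm can. A call is refused whole if a number of a shift passes 5 or a number of a turn 0.15, either way. A call with a gripper value outside its range is refused whole. The fingers move at their own pace and stop on an object; "newtons" is the grip in N (left out, the last holds). Time passes only in rows, so rows that do not move let the fingers close. It gives the time, the measured TCP pose, the force and the opening at its end, in the units of the state.
- bot.read_state(): the state, without advancing time (a new reading comes with each control period).
- bot.read_camera(name): name is "scene" or "top" or "wrist"; returns (picture, depth): 420x560x3 uint8, blue, green, red; 420x560 float32, m along the optical axis (not along the pixel's ray), 0 where there is no reading.
- bot.camera_info(name): a dict with "K" (3x3 intrinsics, pixels), "extrinsics" (4x4, takes a point from camera to world coordinates). Camera axes: x right, y down, z forward; pixel columns grow to the right and rows downward; lengths in m; the calibration is good to about 2 mm. A picture is of the moment at which its call begins: read the wrist's pose just before it. camera_info takes no time and is no camera call; for the wrist camera it gives the pose at the moment of the call.
- bot.finish_job(): hands the job in, once; it reports no verdict.
The state is a dict: "time": time; "q": joint angles; "joint_vel": joint speeds; "joint_torque": joint torques, N m; "tool_pos": TCP position; "tcp_rot": TCP orientation; "wrist_force": force on the tool from outside, world axes, zero at the start; "torque": the same for the moment, N m; "width": opening from 0.0 (shut) to 1.0 (fully open).
Only numpy, scipy, OpenCV 4.12 (cv2) and the standard library are available. Lean on these libraries where they do the work, as an engineer would, in place of code of your own. Each camera call takes 0.05 s, during which the arm holds its last target.

TASK

Lock the adjusting nut on the mounting base without losing its setting: fit the open spanner round the hex nut with its handle alongside the stop post, so that the post keeps the spanner from turning, then with the spanner in place turn the T-handled lock nut above it clockwise until it comes up hard. Then take the spanner off again and lay it flat on the worktop, well clear of the base, and leave the bottle, tape roll and sample pot where they are.

Things in the scene. Friction and masses are not known exactly. Their poses are not given: they have to be found in the camera images.
- screw_axis (a point): Point on the screw axis of the grey mounting base, at its top face, 12 mm above the worktop. The base is fixed: a flat plate 270 x 90 mm, 12 mm thick, reaching from 45 mm on the +x side of this point to 225 mm on its -x side. z is up; the spanner's handle must lie along -x of this frame when it is on the nut.
- stop_post (a point): Top of the stop post, a steel pin 12 mm in diameter and 22 mm high on the plate, at x = -200, y = +17.5 mm in the screw_axis frame: 1.5 mm beside the 20 mm wide grip of a spanner that lies along -x, on the side to which tightening the lock nut swings it.
- adjust_nut (a joint): Steel hex adjusting nut on the screw, 36 mm across flats, 16 mm high, standing 0.5 mm above the plate. Its value is the angle (rad) it has turned clockwise seen from above; it starts at 0, with two flats parallel to x of screw_axis. It turns easily (about 0.05 N m) and has no end stop that matters.
- lock_nut (a joint): Dark T-handled lock nut (jam nut) on the hex nut. Angle (rad) clockwise from above, relative to the hex nut; at 1.60 it is hard up against the hex nut and stops. Starts between 0.45 and 0.90. It is stiff (about 0.3 N m) from a locking insert, so unless the hex nut is held it only drags that round with it. It sinks under half a millimetre on tightening.
- lock_bar (a point): Centre of the lock nut's aluminium T-bar, on the screw axis, 55 mm above the worktop. The bar is 64 mm long along this frame's x, 12 mm thick along y, 26 mm high (42 to 68 mm above the worktop); below it is a round hub 34 mm in diameter that reaches down to the hex nut.
- spanner_grip (a point): Middle of the grip of the open-ended spanner, half-way up (10 mm above its flat underside). x points to its jaws, z up. The grey straight grip is 20 mm wide and high, from 125 mm behind this point to 38 mm ahead; the steel head is 10 mm thick, 62 mm wide. About 0.2 kg, centre of mass about 20 mm ahead of this point.
- spanner_jaw (a point): Centre of the spanner's jaw opening at its underside, 80 mm ahead of spanner_grip along x and 10 mm below it; it lies on the screw axis when the spanner is home on the nut and flat on the plate. Opening 38.2 mm wide along y, parallel from 22 mm behind this point (the throat) to 14 mm ahead, with slightly flared lead-in tips up to 26 mm ahead.
- amber_bottle: Bystander: amber bottle with black cap, 53 mm in diameter, 109 mm high, origin under its middle.
- tape_roll: Bystander: roll of cream tape lying flat, 65 mm in diameter, 19 mm high, origin under its middle.
- sample_pot: Bystander: white pot with red lid, 68 mm in diameter, 63 mm high, origin under its middle.

How it is judged:
By the outcome, as a careful person would: the job done as asked, in the order asked, and still so for the second after the job is handed in, with the robot touching nothing.
It also fails if it takes over 58 s, if anything falls off the work surface, if the arm or the gripper's body presses on something with over 40 N, if the wrist force passes 120 N, or if a joint passes its speed limit or range.

## Working session

There is one attempt and no reset: what is moved stays moved. The work goes in short steps, Python scripts to look and compute and a tool call to move; the robot and the scene stay as the last step left them, time stands still between calls to the robot, and variables do not carry over. Pictures are saved under pics/ and viewed, and the job is handed in when it is done.

Besides the shell and the picture viewer there is one more tool, called after "Call:" by a JSON object that holds its "fn" and its "kwargs". arm_command: Moves the arm, as the interface text tells. Its arguments: {"type":"object","properties":{"series":{"type":"array"},"newtons":{"type":"number"}},"required":["series"]}

```bash
mkdir -p pics
python3 - <<'E'
from workcell import bot
import cv2,numpy as np
print(bot.read_state())
for n in ["scene","top","wrist"]:
    i=bot.camera_info(n); print(n,np.round(i["K"],1).tolist(),np.round(i["extrinsics"],3).tolist())
    p,d=bot.read_camera(n); cv2.imwrite(f"pics/{n}0.png",p); np.save(f"pics/{n}0.npy",d)
E
```

```text
{'time': 0.0, 'q': array([ 1.26112704e+00,  2.64715039e-01,  1.60541720e+00,  4.85318200e-06,
        1.27373089e+00, -3.69130805e-02]), 'joint_vel': array([ 0.00042198,  0.0004796 , -0.00203316,  0.00078601, -0.00061923,
        0.00053982]), 'joint_torque': array([ 8.73052322e-04, -5.15129113e+01, -3.67310750e+01,  8.08199928e-06,
        1.30066287e-02, -1.12577024e-05]), 'tool_pos': array([0.18162743, 0.64936452, 0.25196435]), 'tcp_rot': array([ 0.21235445,  1.56056742, -0.21587536]), 'wrist_force': array([ 0.23290417,  0.37028715, -0.01131863]), 'torque': array([-0.04495404, -0.05687308, -0.01176424]), 'width': 0.9993640938252341}
scene [[462.2, 0.0, 283.7], [0.0, 462.2, 213.1], [0.0, 0.0, 1.0]] [[0.599, -0.554, 0.579, -0.101], [-0.801, -0.409, 0.437, -0.5], [-0.005, -0.725, -0.689, 0.868], [0.0, 0.0, 0.0, 1.0]]
top [[450.1, 0.0, 275.6], [0.0, 450.1, 208.6], [0.0, 0.0, 1.0]] [[0.013, -0.998, 0.069, 0.506], [-1.0, -0.015, -0.023, 0.018], [0.024, -0.068, -0.997, 1.224], [0.0, 0.0, 0.0, 1.0]]
wrist [[349.1, 0.0, 271.4], [0.0, 349.1, 205.3], [0.0, 0.0, 1.0]] [[0.269, 0.921, 0.283, 0.109], [0.963, -0.257, -0.08, 0.67], [-0.001, 0.294, -0.956, 0.372], [0.0, 0.0, 0.0, 1.0]]
```

View pics/top0.png

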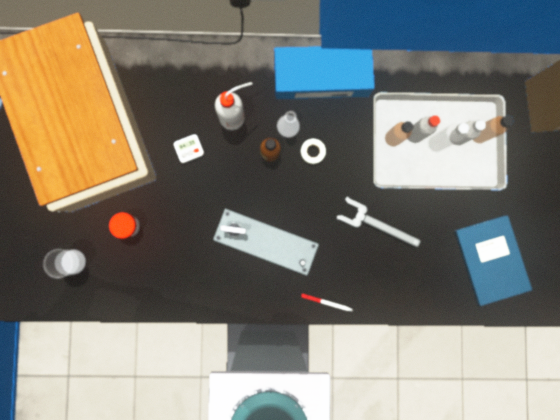

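View pics/scene0.png

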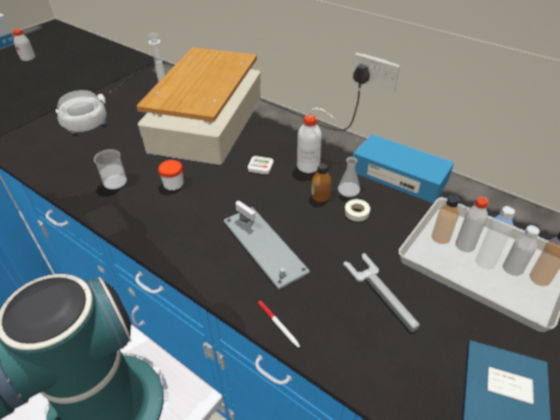

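View pics/wrist0.png

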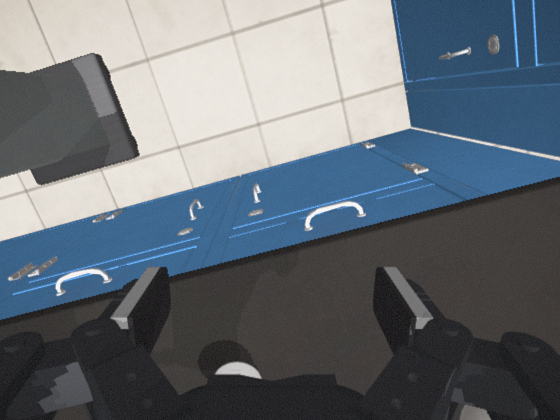

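Run:
```python
import cv2,numpy as np
p=cv2.imread("pics/top0.png")
c=cv2.resize(p[185:285,200:330],None,fx=6,fy=6,interpolation=cv2.INTER_CUBIC);cv2.imwrite("pics/c1.png",c)
c=cv2.resize(p[185:260,325:435],None,fx=7,fy=7,interpolation=cv2.INTER_CUBIC);cv2.imwrite("pics/c2.png",c)
p=cv2.imread("pics/scene0.png")
c=cv2.resize(p[190:300,210:320],None,fx=5,fy=5,interpolation=cv2.INTER_CUBIC);cv2.imwrite("pics/c3.png",c)
```

```text
(no output)
```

View pics/c1.png

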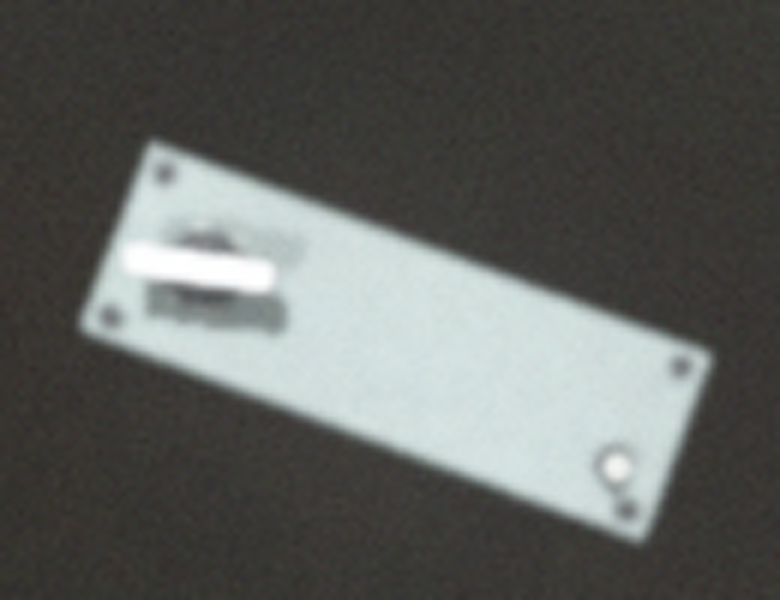

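View pics/c2.png

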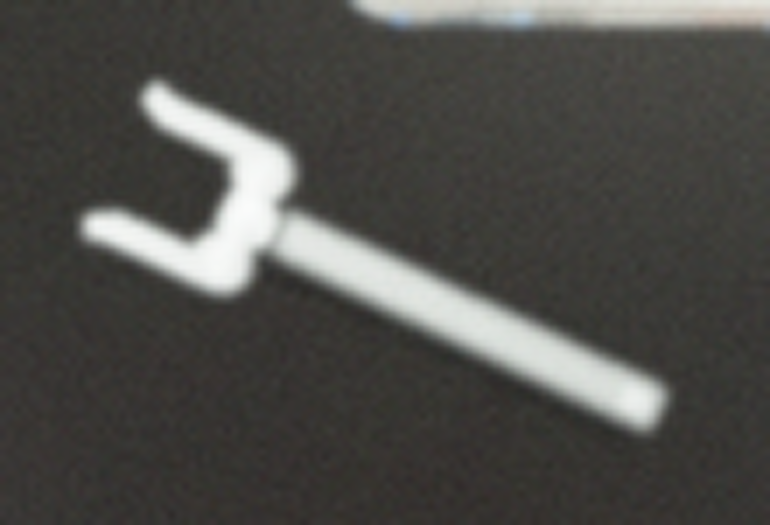

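View pics/c3.png

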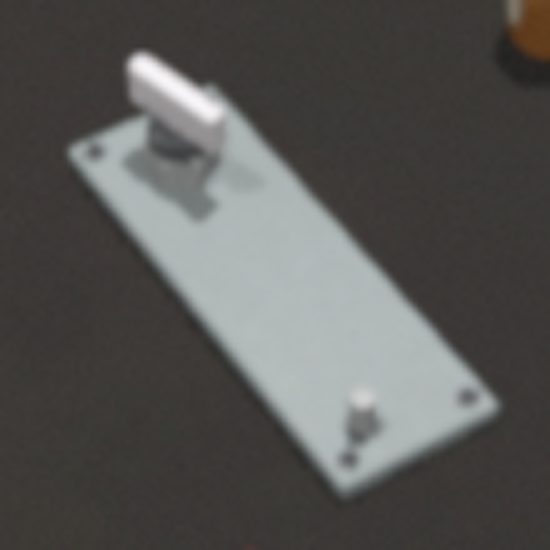

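```bash
cat > h.py <<'E'
from workcell import bot
import cv2,numpy as np
from scipy.spatial.transform import Rotation as R
def ray(n,uv,z,info=None):
    i=info or bot.camera_info(n); K=np.array(i["K"]);T=np.array(i["extrinsics"])
    uv=np.atleast_2d(uv).astype(float)
    d=np.c_[(uv[:,0]-K[0,2])/K[0,0],(uv[:,1]-K[1,2])/K[1,1],np.ones(len(uv))]@T[:3,:3].T
    o=T[:3,3]; return o+d*((z-o[2])/d[:,2])[:,None]
def proj(n,P,info=None):
    i=info or bot.camera_info(n); K=np.array(i["K"]);T=np.array(i["extrinsics"])
    c=(np.atleast_2d(P)-T[:3,3])@T[:3,:3]; q=c@K.T; return q[:,:2]/q[:,2:]
def yaw(v): return np.degrees(np.arctan2(v[1],v[0]))
E
python3 - <<'E'
from h import *
print("overhang",bot.finger_overhang)
s=bot.read_state(); M=R.from_rotvec(s["tcp_rot"]).as_matrix(); print(np.round(M,3))
p=cv2.imread("pics/top0.png"); g=p.min(axis=2)
def blob(x0,y0,x1,y1,t):
    m=np.zeros(g.shape,np.uint8); m[y0:y1,x0:x1]=(g[y0:y1,x0:x1]>t)
    n,l,st,ce=cv2.connectedComponentsWithStats(m); k=1+np.argmax(st[1:,4]); return l==k,st[k]
m,st=blob(200,190,330,285,120); print(st)
pts=np.argwhere(m)[:,::-1].astype(np.float32)
rect=cv2.minAreaRect(pts); print(rect)
c=cv2.boxPoints(rect); W=ray("top",c,0.012); print(np.round(W,4))
print([round(np.linalg.norm(W[i,:2]-W[(i+1)%4,:2]),4) for i in range(4)])
c=np.array([[150,140],[80,328],[645,545],[712,355]]);c=(c+.5)/6-.5+[200,185]
W2=ray("top",c,0.012);print(np.round(W2,4),[round(np.linalg.norm(W2[i,:2]-W2[(i+1)%4,:2]),4) for i in range(4)])
ctr=W2.mean(0);ax=(W2[0]+W2[1]-W2[2]-W2[3]);ax/=np.linalg.norm(ax);print("ctr",ctr,"x yaw",yaw(ax),"screw",ctr+ax*.09)
ps=ray("top",(np.array([616,466])+.5)/6-.5+[200,185],0.034)[0];print("post",ps, "from plate:",ctr+ax*.09-ax*.2+.0175*np.array([-ax[1],ax[0],0]))
b=ray("top",(np.array([[125,258],[273,275]])+.5)/6-.5+[200,185],0.068);print("bar",b,b.mean(0),yaw(b[0]-b[1]),np.linalg.norm(b[0]-b[1]))
# spanner
m,st=blob(330,190,430,255,110);print(st)
q=(np.array([[285,232],[650,408]])+.5)/7-.5+[325,185]
w=ray("top",q,0.02);print("grip ends",w,yaw(w[0]-w[1]),np.linalg.norm(w[0]-w[1]))
q=(np.array([[153,92],[90,225]])+.5)/7-.5+[325,185]
t=ray("top",q,0.01);print("tips",t,np.linalg.norm(t[0]-t[1]),t.mean(0))
ax=t.mean(0)-w[1];ax[2]=0;print(yaw(ax),np.linalg.norm(ax))
E
```

```text
overhang 0.022
[[-0.001  0.269  0.963]
 [-0.002  0.963 -0.269]
 [-1.    -0.002 -0.   ]]
[ 214  209  104   66 3378]
((265.5227355957031, 241.48971557617188), (100.78018951416016, 33.981754302978516), 20.67442512512207)
[[ 0.5034  0.1583  0.012 ]
 [ 0.5893  0.1281  0.012 ]
 [ 0.497  -0.1271  0.012 ]
 [ 0.4118 -0.0954  0.012 ]]
[np.float64(0.091), np.float64(0.2713), np.float64(0.0909), np.float64(0.2698)]
[[ 0.589   0.1275  0.012 ]
 [ 0.5044  0.1569  0.012 ]
 [ 0.4111 -0.0966  0.012 ]
 [ 0.496  -0.126   0.012 ]] [np.float64(0.0895), np.float64(0.2701), np.float64(0.0898), np.float64(0.27)]
ctr [0.50013005 0.01547351 0.012     ] x yaw 69.83507169995829 screw [0.53115518 0.09995689 0.012     ]
post [ 0.44710967 -0.08144764  0.034     ] from plate: [ 0.44578313 -0.08175129  0.012     ]
bar [[0.53449479 0.13201051 0.068     ]
 [0.52811183 0.06882789 0.068     ]] [0.53130331 0.1004192  0.068     ] 84.23132189391107 0.06350421436831832
[336 196  84  51 876]
grip ends [[ 0.56759209 -0.25140266  0.02      ]
 [ 0.50196166 -0.3922088   0.02      ]] 65.009541795783 0.15535032286292763
tips [[ 0.62179588 -0.20214675  0.01      ]
 [ 0.56973035 -0.17779138  0.01      ]] 0.05748045670706156 [ 0.59576311 -0.18996907  0.01      ]
65.11750712755442 0.2229341243146195
```

```bash
cat >> h.py <<'E'
def tgtR(yawy):
    a=np.radians(yawy); y=np.array([np.cos(a),np.sin(a),0]); x=np.array([0,0,-1.]); return np.c_[x,y,np.cross(x,y)]
def plan(wps,grip,vmax=4.5,wmax=0.14,nd=2):
    """wps: list of (pos,yawy). prints rows"""
    s=bot.read_state(); p=np.array(s["tool_pos"]); M=R.from_rotvec(s["tcp_rot"])
    rows=[]
    for tp,ty in wps:
        G=R.from_matrix(tgtR(ty)); tp=np.array(tp)
        n=int(np.ceil(max(np.linalg.norm(tp-p)*100/vmax, (M.inv()*G).magnitude()/wmax,1)))
        for k in range(n):
            rv=(M.inv()*G).as_rotvec()/(n-k); d=M.inv().apply(tp-p)*100/(n-k)
            rv=np.round(rv,3); d=np.round(d,nd)
            rows.append([*map(float,rv),*map(float,d),grip])
            p=p+M.apply(d/100); M=M*R.from_rotvec(rv)
    print(len(rows)); 
    for i in range(0,len(rows),10): print("[["+",".join(str([x+0. for x in r]).replace(" ","") for r in rows[i:i+10])+"]]")
def st():
    s=bot.read_state(); M=R.from_rotvec(s["tcp_rot"]).as_matrix()
    print("t",round(s["time"],2),"p",np.round(s["tool_pos"],4),"yawy %.2f"%yaw(M[:,1]),"down",np.round(M[:,0],3),"F",np.round(s["wrist_force"],2),"T",np.round(s["torque"],3),"w",round(s["width"],3),"q",np.round(s["q"],3)); return s,M
E
python3 - <<'E'
from h import *
plan([((0.42,0.28,0.25),20),((0.545,-0.285,0.20),-24.9)],1.0)
E
```

```text
23
[[[0.095,0.0,0.0,0.03,-2.92,3.29,1.0],[0.095,0.0,0.0,0.03,-2.59,3.55,1.0],[0.095,0.0,0.0,0.03,-2.24,3.78,1.0],[0.095,0.0,0.0,0.03,-1.87,3.98,1.0],[0.095,0.0,0.0,0.03,-1.49,4.14,1.0],[0.095,0.0,0.0,0.02,-1.09,4.26,1.0],[0.095,0.0,0.0,0.03,-0.68,4.34,1.0],[0.095,0.0,0.0,0.02,-0.27,4.39,1.0],[0.094,0.001,0.001,0.03,0.15,4.4,1.0],[0.095,0.0,0.0,0.02,0.57,4.36,1.0]]]
[[[0.06,0.0,0.0,0.39,-0.58,4.41,1.0],[0.06,0.0,0.0,0.39,-0.32,4.44,1.0],[0.06,0.0,0.0,0.39,-0.05,4.45,1.0],[0.06,0.0,0.0,0.38,0.22,4.45,1.0],[0.06,0.0,0.0,0.39,0.48,4.42,1.0],[0.06,0.0,0.0,0.38,0.75,4.39,1.0],[0.061,0.0,0.0,0.39,1.01,4.34,1.0],[0.06,0.0,0.0,0.38,1.27,4.27,1.0],[0.061,0.0,0.0,0.39,1.52,4.18,1.0],[0.06,0.0,0.0,0.38,1.78,4.08,1.0]]]
[[[0.061,0.0,0.0,0.39,2.02,3.97,1.0],[0.06,0.0,0.0,0.38,2.26,3.83,1.0],[0.061,0.0,0.0,0.39,2.48,3.69,1.0]]]
```

Call:
{"fn": "arm_command", "kwargs": {"series": [[[0.095,0,0,0,-2.9,3.3,1],[0.095,0,0,0,-2.6,3.5,1],[0.095,0,0,0,-2.2,3.8,1],[0.095,0,0,0,-1.9,4,1],[0.095,0,0,0,-1.5,4.1,1],[0.095,0,0,0,-1.1,4.3,1],[0.095,0,0,0,-0.7,4.3,1],[0.095,0,0,0,-0.3,4.4,1],[0.095,0,0,0,0.2,4.4,1],[0.095,0,0,0,0.6,4.4,1]]]}}

```text
time: 1.15
tool_pos: [0.418, 0.2665, 0.2481]
tcp_rot: [0.966, 1.344, -0.974]
wrist_force: [0.5, -0.1, -0.8]
width: 1.0
```

Call:
{"fn": "arm_command", "kwargs": {"series": [[[0.06,0,0,0.4,-0.6,4.4,1],[0.06,0,0,0.4,-0.3,4.4,1],[0.06,0,0,0.4,0,4.4,1],[0.06,0,0,0.4,0.2,4.4,1],[0.06,0,0,0.4,0.5,4.4,1],[0.06,0,0,0.4,0.8,4.4,1],[0.06,0,0,0.4,1,4.3,1],[0.06,0,0,0.4,1.3,4.3,1]]]}}

```text
time: 1.95
tool_pos: [0.484, -0.0965, 0.2166]
tcp_rot: [1.34, 1.115, -1.341]
wrist_force: [1.2, 1.4, 0.3]
width: 1.001
```

Run:
```python
from h import *
st()
plan([((0.545,-0.285,0.20),-24.9)],1.0)
```

```text
t 1.95 p [ 0.484  -0.0965  0.2166] yawy -10.35 down [ 0.002 -0.003 -1.   ] F [1.19 1.4  0.29] T [ 0.03  -0.057  0.037] w 1.001 q [-0.246 -0.057  2.026 -0.003  1.171 -0.064]
5
[[[0.051,0.0,0.0,0.35,1.88,3.49,1.0],[0.051,0.001,-0.001,0.34,2.05,3.39,1.0],[0.051,0.0,0.0,0.34,2.22,3.28,1.0],[0.051,0.001,-0.001,0.34,2.39,3.16,1.0],[0.05,0.0,-0.001,0.34,2.55,3.04,1.0]]]
```

Call:
{"fn": "arm_command", "kwargs": {"series": [[[0.05,0,0,0.3,1.9,3.5,1],[0.05,0,0,0.3,2.1,3.4,1],[0.05,0,0,0.3,2.2,3.3,1],[0.05,0,0,0.3,2.4,3.2,1],[0.05,0,0,0.3,2.5,3,1],[0,0,0,0,0,0,1]]]}}

```text
time: 2.55
tool_pos: [0.5437, -0.2993, 0.1991]
tcp_rot: [1.53, 0.959, -1.533]
wrist_force: [-0.3, 0.7, 0.7]
width: 1.003
```

Run:
```python
from h import *
st()
p,d=bot.read_camera("wrist"); i=bot.camera_info("wrist"); cv2.imwrite("pics/w1.png",p); np.savez("pics/w1.npz",d=d,K=i["K"],T=i["extrinsics"])
st()
for z,P in [(0.02,(0.5529,-0.2825,.02)),(0,(0.5866,-0.2099,0.01))]: print(proj("wrist",P,i))
```

```text
t 2.55 p [ 0.5437 -0.2993  0.1991] yawy -25.75 down [ 0.    -0.003 -1.   ] F [-0.29  0.66  0.66] T [ 0.029  0.034 -0.004] w 1.003 q [-0.542  0.2    1.784 -0.003  1.156 -0.091]
t 2.6 p [ 0.5431 -0.2972  0.199 ] yawy -25.67 down [-0.001 -0.001 -1.   ] F [-0.59  0.27 -0.23] T [-0.041  0.016  0.024] w 0.999 q [-0.54   0.198  1.787 -0.002  1.157 -0.091]
[[275.1104814  167.37833475]]
[[274.00307937  69.58810877]]
```

View pics/w1.png

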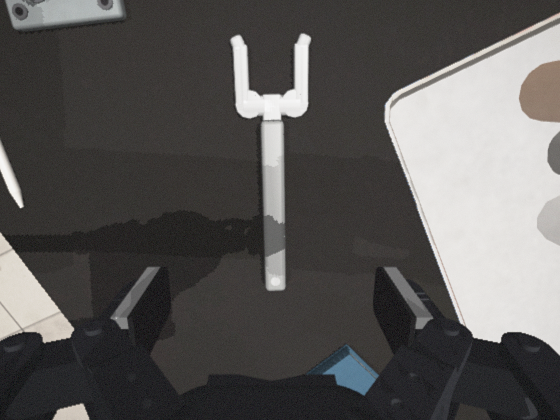

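Run:
```python
from h import *
z=np.load("pics/w1.npz"); i={"K":z["K"],"extrinsics":z["T"]}
p=cv2.imread("pics/w1.png").astype(int); g=p.min(axis=2)
# grip edges per row
L=[];
for r in range(130,285,5):
    row=g[r,240:310]; ed=np.where(row>75)[0]; L.append((r,240+ed.min(),240+ed.max()))
print(L[::4])
a=ray("wrist",[[(l[1]+l[2])/2,l[0]] for l in L],0.02,i); 
v=np.polyfit(a[:,1],a[:,0],1); print("yaw grip",np.degrees(np.arctan2(1,v[0])))
e=ray("wrist",[[272.5,122],[275.5,290]],0.02,i);print(e,np.linalg.norm(e[0]-e[1]),yaw(e[0]-e[1]))
t=ray("wrist",[[237,36],[305,35]],0.01,i);print("tips",t,np.linalg.norm(t[0]-t[1]))
j=(t.mean(0)-e[1]);j[2]=0;print(np.linalg.norm(j),yaw(j))
print(ray("wrist",[[272,105]],0.01,i))
```

```text
[(130, np.int64(261), np.int64(283)), (150, np.int64(261), np.int64(283)), (170, np.int64(262), np.int64(284)), (190, np.int64(263), np.int64(284)), (210, np.int64(263), np.int64(284)), (230, np.int64(264), np.int64(284)), (250, np.int64(265), np.int64(285)), (270, np.int64(265), np.int64(285))]
yaw grip 65.63600262497816
[[ 0.56745169 -0.24689797  0.02      ]
 [ 0.50144683 -0.3913363   0.02      ]] 0.15880513831986773 65.44073545422181
tips [[ 0.57061428 -0.1741382   0.01      ]
 [ 0.62034089 -0.19721755  0.01      ]] 0.05482145936297592
0.2261352916044908 65.42926298439004
[[ 0.57291506 -0.23458762  0.01      ]]
```

Run:
```python
from h import *
plan([((0.5555,-0.274,0.08),-24.5),((0.5555,-0.274,0.026),-24.5)],0.6,vmax=3.5)
```

```text
6
[[[-0.005,0.0,0.0,2.97,0.03,-0.66,0.6],[-0.005,0.001,0.0,2.97,0.03,-0.66,0.6],[-0.005,0.0,0.0,2.98,0.04,-0.66,0.6],[-0.005,0.001,0.0,2.97,0.04,-0.67,0.6],[0.0,0.0,0.0,2.7,0.0,0.0,0.6],[0.0,0.0,0.0,2.7,0.0,0.01,0.6]]]
```

Call:
{"fn": "arm_command", "kwargs": {"series": [[[-0.005,0,0,3,0,-0.7,0.6],[-0.005,0,0,3,0,-0.7,0.6],[-0.005,0,0,3,0,-0.7,0.6],[-0.005,0,0,3,0,-0.7,0.6],[0,0,0,1.5,0,0,0.6],[0,0,0,0,0,0,0.6]]]}}

```text
time: 3.2
tool_pos: [0.5542, -0.2661, 0.0617]
tcp_rot: [1.513, 0.979, -1.514]
wrist_force: [-0.1, -0.0, -0.1]
width: 0.597
```

Run:
```python
from h import *
st()
p,d=bot.read_camera("wrist"); cv2.imwrite("pics/w2.png",p)
plan([((0.5555,-0.274,0.026),-24.5)],0.6,vmax=2)
```

```text
t 3.2 p [ 0.5542 -0.2661  0.0617] yawy -24.23 down [-0.001  0.    -1.   ] F [-0.08 -0.04 -0.14] T [-0.033 -0.013  0.008] w 0.597 q [-0.488  0.334  1.896 -0.     0.912 -0.065]
2
[[[0.002,0.0,0.0,1.84,0.19,0.33,0.6],[0.002,0.0,-0.001,1.84,0.18,0.33,0.6]]]
```

View pics/w2.png

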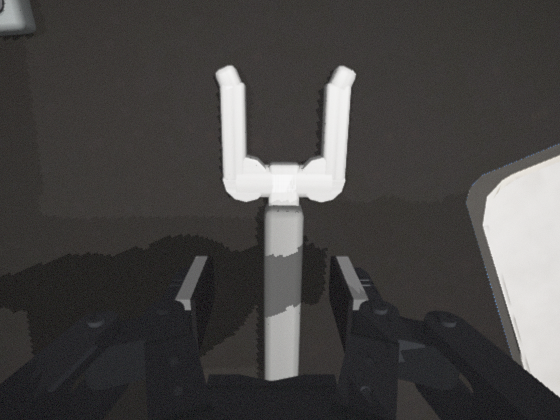

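Call:
{"fn": "arm_command", "kwargs": {"series": [[[0,0,0,1.8,0.2,0.3,0.6],[0,0,0,1.6,0.2,0.3,0.6],[0,0,0,0,0,0,0.6]]]}}

```text
time: 3.55
tool_pos: [0.559, -0.2757, 0.0308]
tcp_rot: [1.515, 0.971, -1.508]
wrist_force: [-0.9, 0.2, 1.4]
width: 0.601
```

Run:
```python
from h import *
st()
plan([((0.5555,-0.274,0.026),-24.5)],0.6,vmax=2)
```

```text
t 3.55 p [ 0.559  -0.2757  0.0308] yawy -24.22 down [ 0.008 -0.004 -1.   ] F [-0.87  0.19  1.44] T [-0.004  0.017 -0.029] w 0.601 q [-0.498  0.383  1.897  0.     0.852 -0.076]
1
[[[0.005,0.001,-0.009,0.48,-0.39,-0.01,0.6]]]
```

Call:
{"fn": "arm_command", "kwargs": {"series": [[[0,0,-0.005,0.4,-0.3,0,0.6],[0,0,0,0,0,0,0.6]]]}}

```text
time: 3.75
tool_pos: [0.5564, -0.2753, 0.0267]
tcp_rot: [1.515, 0.974, -1.512]
wrist_force: [-0.0, 0.1, 0.1]
width: 0.598
```

Run:
```python
from h import *
st()
plan([((0.5555,-0.274,0.026),-24.5)],0.6,vmax=2)
```

```text
t 3.75 p [ 0.5564 -0.2753  0.0267] yawy -24.28 down [ 0.003 -0.002 -1.   ] F [-0.01  0.13  0.07] T [ 0.025  0.02  -0.055] w 0.598 q [-0.499  0.387  1.901 -0.     0.849 -0.075]
1
[[[0.004,0.001,-0.004,0.07,-0.13,-0.09,0.6]]]
```

Call:
{"fn": "arm_command", "kwargs": {"series": [[[0,0,-0.003,0.15,-0.1,-0.1,0.6],[0,0,0,0,0,0,0.1],[0,0,0,0,0,0,0.1],[0,0,0,0,0,0,0.1],[0,0,0,0,0,0,0.1],[0,0,0,0,0,0,0.1]]], "newtons": 70}}

```text
time: 4.35
tool_pos: [0.5568, -0.2745, 0.0267]
tcp_rot: [1.514, 0.975, -1.513]
wrist_force: [-0.9, 0.1, -1.2]
width: 0.215
```

Run:
```python
from h import *
st(); print(bot.finger_overhang)
```

```text
t 4.35 p [ 0.5568 -0.2745  0.0267] yawy -24.29 down [ 0.002 -0.002 -1.   ] F [-0.87  0.1  -1.16] T [-0.008 -0.028 -0.011] w 0.215 q [-4.980e-01  3.880e-01  1.901e+00 -1.000e-03  8.500e-01 -7.300e-02]
0.022
```

Call:
{"fn": "arm_command", "kwargs": {"series": [[[0,0,0,0,0,0,0.1],[0,0,0,-1,0,0,0.1],[0,0,0,-2,0,0,0.1],[0,0,0,-3,0,0,0.1],[0,0,0,-2,0,0,0.1],[0,0,0,0,0,0,0.1]]]}}

```text
time: 4.95
tool_pos: [0.555, -0.2734, 0.1091]
tcp_rot: [1.513, 0.979, -1.516]
wrist_force: [0.8, 0.2, -1.0]
width: 0.212
```

Run:
```python
from h import *
st()
p,d=bot.read_camera("wrist"); i=bot.camera_info("wrist"); cv2.imwrite("pics/w3.png",p); np.savez("pics/w3.npz",d=d,K=i["K"],T=i["extrinsics"])
```

```text
t 4.95 p [ 0.555  -0.2734  0.1091] yawy -24.28 down [-0.002  0.    -1.   ] F [ 0.84  0.18 -1.02] T [-0.044 -0.019 -0.007] w 0.212 q [-4.98e-01  2.85e-01  1.86e+00 -1.00e-03  9.99e-01 -7.40e-02]
```

View pics/w3.png

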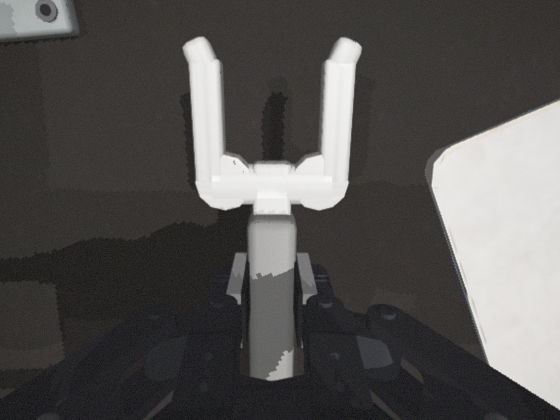

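```bash
cat >> h.py <<'E'
def jawtool(png,npz,tp,rv):
    z=np.load(npz); i={"K":z["K"],"extrinsics":z["T"]}; d=z["d"]
    p=cv2.imread(png).astype(int); g=p.min(axis=2)
    return g,i,d
E
python3 - <<'E'
from h import *
z=np.load("pics/w3.npz"); i={"K":z["K"],"extrinsics":z["T"]}; d=z["d"]
g=cv2.imread("pics/w3.png").min(axis=2).astype(int)
s,M=st(); tp=s["tool_pos"]
def unproj(u,v):
    K,T=i["K"],i["extrinsics"]; dd=np.median(d[v-1:v+2,u-1:u+2]); c=np.array([(u-K[0,2])/K[0,0]*dd,(v-K[1,2])/K[1,1]*dd,dd]); w=T[:3,:3]@c+T[:3,3]; return (w-tp)@M*1000
for nm,u,v in [("Ltip",197,60),("Rtip",350,60),("Larm",208,140),("Rarm",338,140),("head",272,185),("gripF",272,230),("gripB",272,262)]: print(nm,np.round(unproj(u,v),1))
for r in range(60,160,10):
    row=g[r]; print(r,[int(x) for x in np.where(np.abs(np.diff((row[150:400]>120).astype(int))))[0]+150])
for c in (262,272,282): print(c,[int(g[r,c]) for r in range(150,175)])
E
```

```text
t 5.0 p [ 0.5543 -0.2731  0.1078] yawy -24.28 down [-0.003  0.001 -1.   ] F [ 0.07 -0.02 -1.62] T [-0.011  0.002  0.022] w 0.215 q [-4.980e-01  2.860e-01  1.861e+00 -1.000e-03  9.980e-01 -7.400e-02]
Ltip [ 16.6 -27.8 -88.5]
Rtip [ 16.9  28.  -88.5]
Larm [ 17.4 -25.5 -59.6]
Rarm [ 16.8  25.2 -59.7]
head [ 16.7  -0.5 -41.7]
gripF [  7.4  -0.5 -25.9]
gripB [  7.   -0.5 -12.3]
60 [186, 218, 325, 357]
70 [188, 220, 323, 354]
80 [189, 220, 323, 354]
90 [189, 221, 322, 353]
100 [190, 221, 322, 352]
110 [191, 221, 322, 352]
120 [191, 222, 321, 351]
130 [192, 222, 321, 350]
140 [193, 223, 320, 350]
150 [193, 223, 320, 349]
262 [58, 54, 38, 42, 49, 50, 54, 55, 52, 43, 71, 110, 115, 141, 187, 219, 223, 225, 231, 231, 232, 231, 233, 233, 231]
272 [37, 36, 38, 34, 32, 27, 37, 35, 34, 36, 73, 110, 123, 141, 185, 220, 224, 229, 232, 234, 232, 232, 233, 234, 233]
282 [36, 37, 41, 50, 45, 39, 44, 42, 34, 52, 77, 116, 122, 151, 192, 218, 224, 228, 233, 234, 234, 235, 235, 235, 234]
```

Run:
```python
from h import *
z=np.load("pics/w3.npz"); i={"K":z["K"],"extrinsics":z["T"]}
s,M=st(); tp=s["tool_pos"]
zp=tp[2]-0.0167
for uv in [(271.5,164),(271.6,60),(271.2,150),(271.5,120),(221.5,120),(321.5,120),(197,40),(350,40)]:
    w=ray("wrist",uv,zp,i)[0]; print(uv,np.round((w-tp)@M*1000,2))
```

```text
t 5.0 p [ 0.5543 -0.2731  0.1078] yawy -24.28 down [-0.003  0.001 -1.   ] F [ 0.07 -0.02 -1.62] T [-0.011  0.002  0.022] w 0.215 q [-4.980e-01  2.860e-01  1.861e+00 -1.000e-03  9.980e-01 -7.400e-02]
(271.5, 164) [ 16.68  -0.67 -50.28]
(271.6, 60) [ 16.66  -0.65 -88.51]
(271.2, 150) [ 16.68  -0.79 -55.81]
(271.5, 120) [ 16.67  -0.68 -67.25]
(221.5, 120) [ 16.73 -19.79 -67.24]
(321.5, 120) [ 16.61  18.42 -67.25]
(197, 40) [ 16.75 -27.42 -95.17]
(350, 40) [ 16.57  27.45 -95.16]
```

Run:
```python
from h import *
plan([((0.4857,-0.0239,0.11),-20.16)],0.1,vmax=4)
```

```text
7
[[[-0.01,0.0,0.0,-0.03,-2.36,-2.84,0.1],[-0.01,0.0,0.001,-0.02,-2.33,-2.87,0.1],[-0.01,0.0,0.0,-0.03,-2.3,-2.89,0.1],[-0.01,0.0,0.001,-0.03,-2.27,-2.91,0.1],[-0.011,0.0,0.0,-0.03,-2.24,-2.93,0.1],[-0.01,0.0,0.001,-0.03,-2.21,-2.96,0.1],[-0.011,0.0,0.0,-0.03,-2.18,-2.98,0.1]]]
```

Call:
{"fn": "arm_command", "kwargs": {"series": [[[-0.01,0,0,0,-1.2,-1.5,0.1],[-0.01,0,0,0,-2.3,-2.9,0.1],[-0.01,0,0,0,-2.3,-2.9,0.1],[-0.01,0,0,0,-2.3,-2.9,0.1],[-0.01,0,0,0,-2.2,-2.9,0.1],[-0.01,0,0,0,-2.2,-2.9,0.1],[-0.01,0,0,0,-2.2,-2.9,0.1],[0,0,0,0,0,0,0.1]]]}}

```text
time: 5.8
tool_pos: [0.4766, -0.0289, 0.0971]
tcp_rot: [1.456, 1.041, -1.481]
wrist_force: [1.1, -0.9, -1.3]
width: 0.215
```

Run:
```python
from h import *
st()
plan([((0.4857,-0.0239,0.11),-20.16)],0.1,vmax=2)
```

```text
t 5.8 p [ 0.4766 -0.0289  0.0971] yawy -20.21 down [-0.022  0.007 -1.   ] F [ 1.1 -0.9 -1.3] T [-0.018  0.033  0.028] w 0.215 q [-0.116  0.061  2.151  0.006  0.951  0.233]
1
[[[-0.001,0.001,0.023,-1.3,0.65,-0.78,0.1]]]
```

Call:
{"fn": "arm_command", "kwargs": {"series": [[[0,0,0.023,-1.3,0.6,-0.8,0.1],[0,0,0,0,0,0,0.1],[0,0,0,0,0,0,0.1]]]}}

```text
time: 6.1
tool_pos: [0.4837, -0.0221, 0.1088]
tcp_rot: [1.46, 1.023, -1.465]
wrist_force: [0.4, -0.2, -1.3]
width: 0.212
```

Run:
```python
from h import *
s,M=st()
p,d=bot.read_camera("wrist"); i=bot.camera_info("wrist"); cv2.imwrite("pics/w4.png",p); np.savez("pics/w4.npz",d=d,K=i["K"],T=i["extrinsics"],tp=s["tool_pos"],M=M)
p,d=bot.read_camera("scene"); cv2.imwrite("pics/s4.png",p)
plan([((0.4857,-0.0239,0.11),-20.16)],0.1,vmax=2)
```

```text
t 6.1 p [ 0.4837 -0.0221  0.1088] yawy -20.07 down [-0.002 -0.001 -1.   ] F [ 0.41 -0.18 -1.3 ] T [-0.022 -0.018  0.001] w 0.212 q [-9.600e-02  4.600e-02  2.142e+00 -2.000e-03  9.560e-01  2.550e-01]
1
[[[0.001,0.001,0.001,-0.09,0.18,0.08,0.1]]]
```

View pics/w4.png

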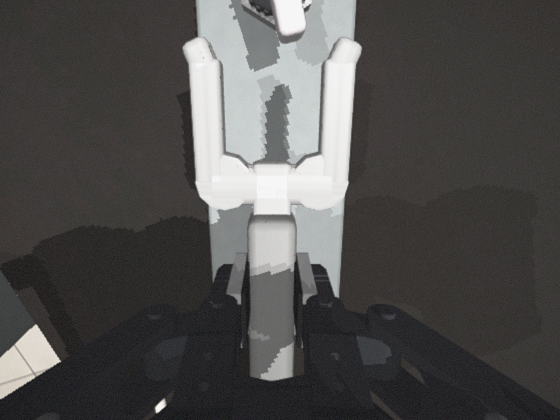

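View pics/s4.png

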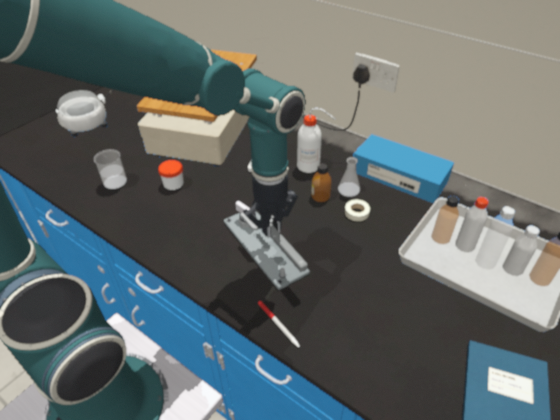

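Run:
```python
from h import *
z=np.load("pics/w4.npz"); i={"K":z["K"],"extrinsics":z["T"]};tp=z["tp"];M=z["M"]
g=cv2.GaussianBlur(cv2.imread("pics/w4.png"),(3,3),0).min(axis=2).astype(int)
rows=list(range(3,32,3))+list(range(215,250,5))
def edge(r,lo,hi,sgn):
    dd=np.diff(g[r,lo:hi])*sgn; k=np.argmax(dd); return lo+k+.5 if dd[k]>15 else None
S=M[:,2]
for nm,lo,hi,sg in [("L",180,225,1),("R",330,372,-1)]:
    e=[(edge(r,lo,hi,sg),r) for r in rows]; e=[x for x in e if x[0]]
    w=ray("wrist",e,0.012,i); f=np.polyfit(w[:,1],w[:,0],1); res=w[:,0]-np.polyval(f,w[:,1])
    t=(w-tp)@M*1000; ft=np.polyfit(t[:,2],t[:,1],1)
    print(nm,[x[0] for x in e],"yaw",np.degrees(np.arctan2(1,f[0])),"res",np.abs(res).max(),"tool y at z=-132:",np.polyval(ft,-132), "slope deg",np.degrees(ft[0]))
```

```text
L [np.float64(195.5), np.float64(195.5), np.float64(195.5), np.float64(196.5), np.float64(196.5), np.float64(196.5), np.float64(196.5), np.float64(196.5), np.float64(197.5), np.float64(197.5), np.float64(208.5), np.float64(208.5), np.float64(208.5), np.float64(209.5), np.float64(209.5), np.float64(209.5), np.float64(210.5)] yaw 70.1317973249261 res 0.00029775002210502555 tool y at z=-132: -41.7983035227921 slope deg 0.19885969911838872
R [np.float64(355.5), np.float64(355.5), np.float64(355.5), np.float64(355.5), np.float64(354.5), np.float64(354.5), np.float64(354.5), np.float64(354.5), np.float64(354.5), np.float64(353.5), np.float64(343.5), np.float64(342.5), np.float64(342.5), np.float64(342.5), np.float64(341.5), np.float64(341.5), np.float64(341.5)] yaw 70.17960138546982 res 0.0003045139247278561 tool y at z=-132: 46.69602016389346 slope deg 0.24667078410848678
```

Call:
{"fn": "arm_command", "kwargs": {"series": [[[-0.003,0.001,0,1.5,0.2,0,0.1],[0,0,0,2,0.2,0,0.1],[0,0,0,1.5,0.1,0,0.1],[0,0,0,0,0,0,0.1],[0,0,0,0,0,0,0.1]]]}}

```text
time: 6.7
tool_pos: [0.4921, -0.0285, 0.059]
tcp_rot: [1.466, 1.018, -1.463]
wrist_force: [-1.2, 0.3, -1.4]
width: 0.209
```

```bash
cat >> h.py <<'E'
def cap(n,cam="wrist"):
    s,M=st(); i=bot.camera_info(cam)
    p,d=bot.read_camera(cam); cv2.imwrite(f"pics/{n}.png",p); np.savez(f"pics/{n}.npz",d=d,K=i["K"],T=i["extrinsics"],tp=s["tool_pos"],M=M)
E
python3 - <<'E'
from h import *
cap("w5")
E
```

```text
t 6.7 p [ 0.4921 -0.0285  0.059 ] yawy -20.31 down [ 0.003 -0.001 -1.   ] F [-1.21  0.32 -1.44] T [-0.054  0.031 -0.028] w 0.209 q [-1.080e-01  1.310e-01  2.161e+00 -1.000e-03  8.470e-01  2.470e-01]
```

View pics/w5.png

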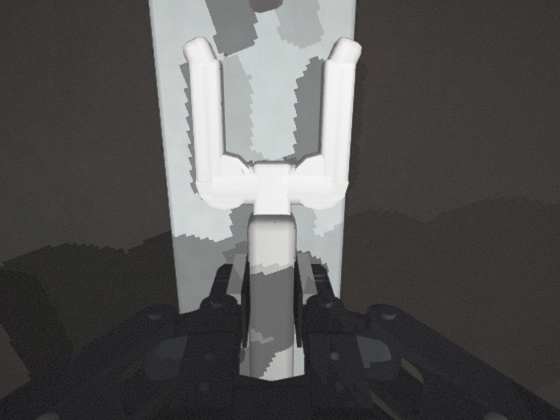

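```bash
cat >> h.py <<'E'
def plate(n,bands,rows):
    z=np.load(f"pics/{n}.npz"); i={"K":z["K"],"extrinsics":z["T"]};tp=z["tp"];M=z["M"]
    g=cv2.GaussianBlur(cv2.imread(f"pics/{n}.png"),(3,3),0).min(axis=2).astype(int)
    out=[]
    for (lo,hi,sg) in bands:
        e=[]
        for r in rows:
            dd=np.diff(g[r,lo:hi])*sg; k=np.argmax(dd)
            if dd[k]>12: e.append((lo+k+.5,r))
        e=np.array(e); 
        for _ in range(3):
            f=np.polyfit(e[:,1],e[:,0],1); rs=np.abs(e[:,0]-np.polyval(f,e[:,1])); e=e[rs<max(1.0,2*np.median(rs))]
        t=(ray("wrist",e,0.012,i)-tp)@M*1000; ft=np.polyfit(t[:,2],t[:,1],1); out.append(ft); print(len(e),"y@-72 %.2f y@-132 %.2f slope %.2f"%(np.polyval(ft,-72),np.polyval(ft,-132),np.degrees(ft[0])))
    f=(out[0]+out[1])/2; print("centre y@-132 %.2f @-72 %.2f slope %.2f"%(np.polyval(f,-132),np.polyval(f,-72),np.degrees(f[0])))
E
python3 - <<'E'
from h import *
plate("w5",[(135,186,1),(335,375,-1)],list(range(2,32,2))+list(range(215,300,4)))
sc=np.array([0.5312,0.1,0.012]);z=np.load("pics/w5.npz");print((sc-z["tp"])@z["M"]*1000)
E
```

```text
37 y@-72 -52.60 y@-132 -53.16 slope 0.53
36 y@-72 35.45 y@-132 34.89 slope 0.53
centre y@-132 -9.13 @-72 -8.57 slope 0.53
[  46.92886378   -8.0037669  -134.05232038]
```

Call:
{"fn": "arm_command", "kwargs": {"series": [[[-0.009,0,-0.003,0.5,-0.6,0,0.1],[0,0,0,0,0,0,0.1],[0,0,0,0,0,0,0.1]]]}}

```text
time: 7.05
tool_pos: [0.4872, -0.0267, 0.0555]
tcp_rot: [1.46, 1.024, -1.457]
wrist_force: [-0.4, 0.5, -2.2]
width: 0.214
```

Run:
```python
from h import *
cap("w6")
plate("w6",[(145,195,1),(340,385,-1)],list(range(2,32,2))+list(range(215,300,4)))
sc=np.array([0.5312,0.1,0.012]);z=np.load("pics/w6.npz");print((sc-z["tp"])@z["M"]*1000)
```

```text
t 7.05 p [ 0.4872 -0.0267  0.0555] yawy -19.79 down [ 0.003 -0.    -1.   ] F [-0.43  0.49 -2.18] T [-0.008  0.007  0.038] w 0.214 q [-0.106  0.128  2.172  0.     0.839  0.239]
37 y@-72 -46.89 y@-132 -46.86 slope -0.02
37 y@-72 41.17 y@-132 41.16 slope 0.01
centre y@-132 -2.85 @-72 -2.86 slope -0.01
[  43.58888066   -1.61288092 -134.10825483]
```

View pics/w6.png

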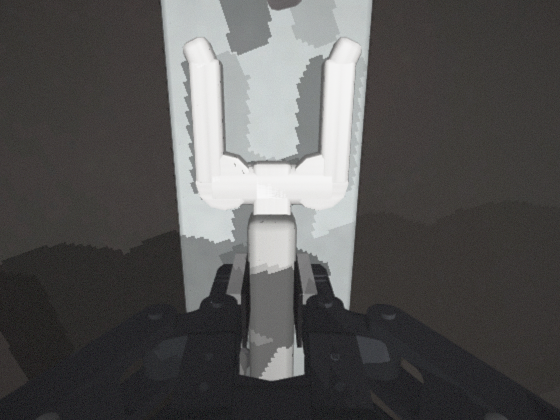

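Call:
{"fn": "arm_command", "kwargs": {"series": [[[0,0,-0.002,0.7,0,0,0.1],[0,0,0,0.6,0,0,0.1],[0,0,0,0,0,0,0.1],[0,0,0,0,0,0,0.1]]]}}

```text
time: 7.5
tool_pos: [0.4874, -0.0265, 0.0418]
tcp_rot: [1.46, 1.025, -1.457]
wrist_force: [0.1, 0.8, -1.1]
width: 0.212
```

Run:
```python
from h import *
cap("w7")
plate("w7",[(140,195,1),(340,385,-1)],list(range(2,32,2))+list(range(215,300,4)))
sc=np.array([0.5312,0.1,0.012]);z=np.load("pics/w7.npz");print((sc-z["tp"])@z["M"]*1000)
```

```text
t 7.5 p [ 0.4874 -0.0265  0.0418] yawy -19.76 down [ 0.001  0.    -1.   ] F [ 0.12  0.78 -1.13] T [ 0.026 -0.034  0.005] w 0.212 q [-1.060e-01  1.510e-01  2.178e+00  1.000e-03  8.110e-01  2.390e-01]
37 y@-72 -46.78 y@-132 -46.76 slope -0.02
37 y@-72 41.10 y@-132 41.11 slope -0.00
centre y@-132 -2.82 @-72 -2.84 slope -0.01
[  29.9044506    -1.55267213 -133.81622145]
```

View pics/w7.png

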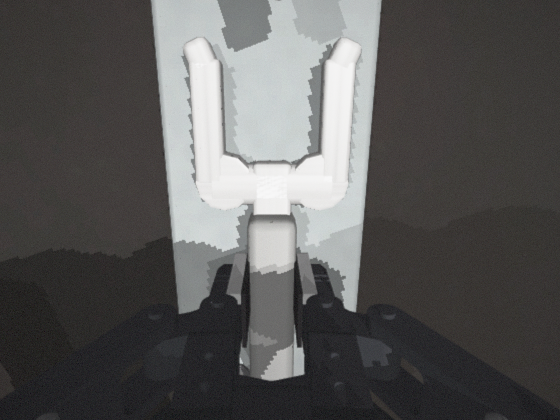

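Call:
{"fn": "arm_command", "kwargs": {"series": [[[0,0,0,0.1,-0.2,0,0.1],[0,0,0,0,0,-0.5,0.1],[0,0,0,0,0,-1,0.1],[0,0,0,0,0,-0.5,0.1],[0,0,0,0,0,0,0.1],[0,0,0,0,0,0,0.1]]]}}

```text
time: 8.15
tool_pos: [0.4932, -0.0048, 0.0411]
tcp_rot: [1.46, 1.025, -1.456]
wrist_force: [-0.3, -0.0, -2.3]
width: 0.216
```

Run:
```python
from h import *
cap("w8")
plate("w8",[(140,195,1),(340,385,-1)],list(range(2,32,2))+list(range(215,300,4)))
sc=np.array([0.5312,0.1,0.012]);z=np.load("pics/w8.npz");print((sc-z["tp"])@z["M"]*1000)
```

```text
t 8.15 p [ 0.4932 -0.0048  0.0411] yawy -19.73 down [ 0.002  0.001 -1.   ] F [-0.3  -0.01 -2.27] T [-0.024  0.     0.002] w 0.216 q [-6.100e-02  1.610e-01  2.169e+00  1.000e-03  8.100e-01  2.830e-01]
37 y@-72 -44.91 y@-132 -44.81 slope -0.10
30 y@-72 42.73 y@-132 42.55 slope 0.18
centre y@-132 -1.13 @-72 -1.09 slope 0.04
[  29.23519782    0.35016014 -111.41400074]
```

View pics/w8.png

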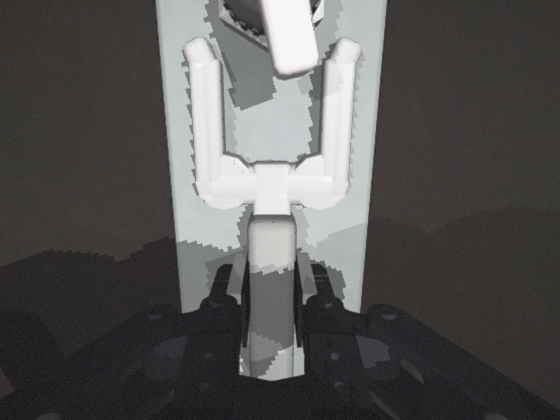

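Run:
```python
import cv2
p=cv2.imread("pics/w8.png"); cv2.imwrite("pics/c8.png",cv2.resize(p[0:110,170:380],None,fx=3.8,fy=3.8,interpolation=cv2.INTER_CUBIC))
```

```text
(no output)
```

View pics/c8.png

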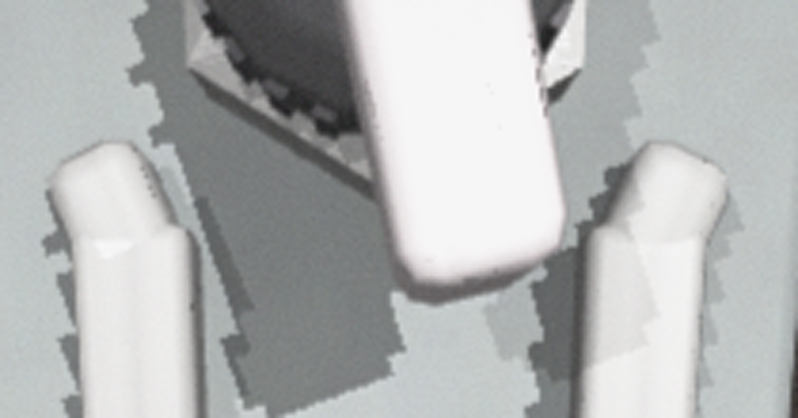

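Call:
{"fn": "arm_command", "kwargs": {"series": [[[0,0,0,0,-0.04,-0.5,0.1],[0,0,0,0,0,-0.8,0.1],[0,0,0,0,0,-0.8,0.1],[0,0,0,0,0,-0.3,0.1],[0,0,0,0,0,0,0.1],[0,0,0,0,0,0,0.1]]]}}

```text
time: 8.8
tool_pos: [0.5017, 0.0201, 0.0412]
tcp_rot: [1.46, 1.025, -1.456]
wrist_force: [0.1, -0.4, -1.5]
width: 0.213
```

Run:
```python
from h import *
cap("w9")
sc=np.array([0.5312,0.1,0.012]);z=np.load("pics/w9.npz");print((sc-z["tp"])@z["M"]*1000)
p=cv2.imread("pics/w9.png"); cv2.imwrite("pics/c9.png",cv2.resize(p[0:200,150:400],None,fx=3,fy=3,interpolation=cv2.INTER_CUBIC))
```

```text
t 8.8 p [0.5017 0.0201 0.0412] yawy -19.74 down [ 0.002  0.001 -1.   ] F [ 0.08 -0.38 -1.53] T [-0.034  0.063 -0.003] w 0.213 q [-1.00e-02  1.76e-01  2.15e+00  1.00e-03  8.14e-01  3.34e-01]
[ 29.31566901   0.68684189 -85.13680913]
```

View pics/c9.png

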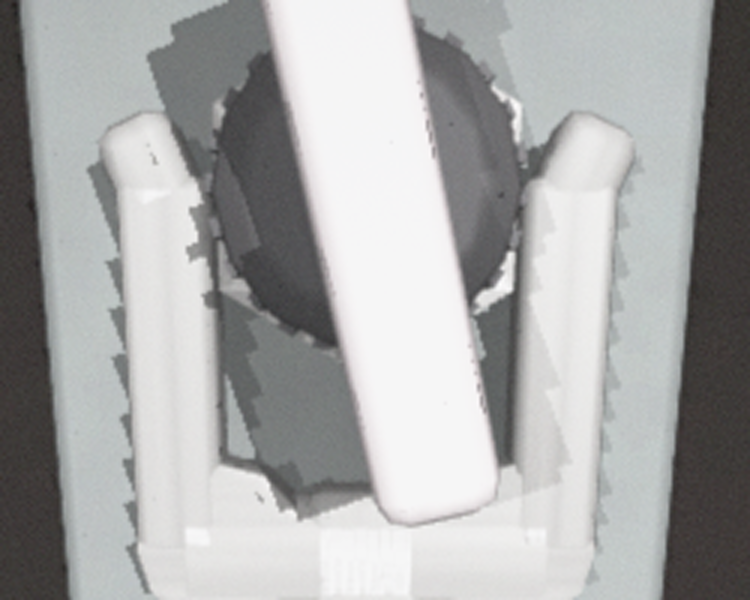

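Call:
{"fn": "arm_command", "kwargs": {"series": [[[0,0,0,0,0,-0.5,0.1],[0,0,0,0,0,-0.5,0.1],[0,0,0,0,0,-0.2,0.1],[0,0,0,0,0,0,0.1],[0,0,0,0,0,0,0.1]]]}}

```text
time: 9.35
tool_pos: [0.506, 0.032, 0.0411]
tcp_rot: [1.461, 1.025, -1.457]
wrist_force: [-0.4, -0.9, -1.8]
width: 0.211
```

Run:
```python
from h import *
cap("w10")
sc=np.array([0.5312,0.1,0.012]);z=np.load("pics/w10.npz");print((sc-z["tp"])@z["M"]*1000)
p=cv2.imread("pics/w10.png"); cv2.imwrite("pics/c10.png",cv2.resize(p[0:200,150:400],None,fx=3,fy=3,interpolation=cv2.INTER_CUBIC))
```

```text
t 9.35 p [0.506  0.032  0.0411] yawy -19.79 down [ 0.002  0.001 -1.   ] F [-0.42 -0.92 -1.83] T [-0.038  0.021 -0.02 ] w 0.211 q [1.30e-02 1.84e-01 2.14e+00 1.00e-03 8.15e-01 3.58e-01]
[ 29.23730321   0.65005288 -72.5276923 ]
```

View pics/c10.png

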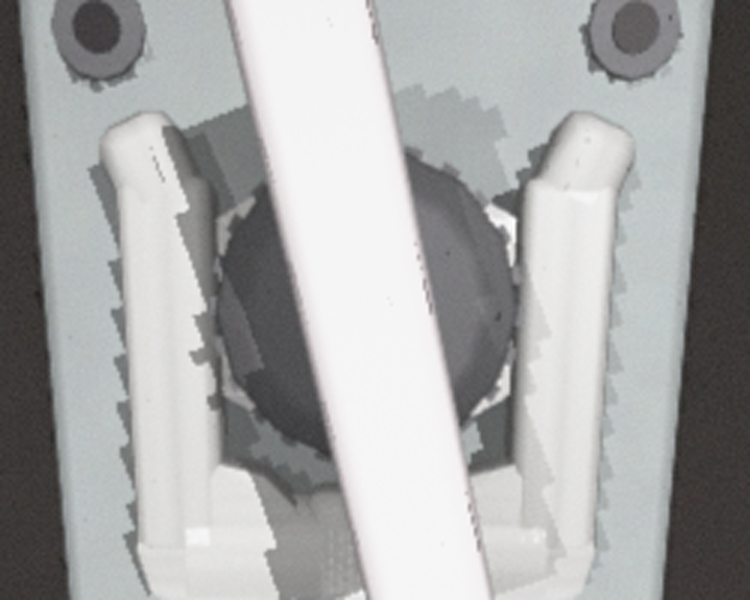

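Call:
{"fn": "arm_command", "kwargs": {"series": [[[0,0,-0.001,0.15,0,0,0.1],[0,0,0,0.1,0,0,0.1],[0,0,0,0.05,0,0,0.1],[0,0,0,0,0,0,0.1]]]}}

```text
time: 9.8
tool_pos: [0.5061, 0.0318, 0.0388]
tcp_rot: [1.461, 1.026, -1.458]
wrist_force: [0.2, -0.2, -1.6]
width: 0.212
```

Run:
```python
from h import *
st()
```

```text
t 9.8 p [0.5061 0.0318 0.0388] yawy -19.81 down [ 0.001  0.001 -1.   ] F [ 0.24 -0.24 -1.6 ] T [ 0.009 -0.016 -0.012] w 0.212 q [1.30e-02 1.88e-01 2.14e+00 2.00e-03 8.12e-01 3.57e-01]
```

Call:
{"fn": "arm_command", "kwargs": {"series": [[[0,0,0,0.05,0,0,0.1],[0,0,0,0,0,0,0.5],[0,0,0,0,0,0,0.5],[0,0,0,0,0,0,0.5],[0,0,0,-2,0,0,0.5],[0,0,0,-3,0,0,0.5],[0,0,0,-3,0,0,0.5],[0,0,0,-3,0,0,0.5],[0,0,0,0,0,0,0.5],[0,0,0,0,0,0,0.5]]]}}

```text
time: 10.8
tool_pos: [0.5054, 0.0313, 0.1507]
tcp_rot: [1.46, 1.026, -1.46]
wrist_force: [-0.4, 0.3, -1.0]
width: 0.498
```

Run:
```python
from h import *
cap("w11")
```

```text
t 10.8 p [0.5054 0.0313 0.1507] yawy -19.83 down [-0.001  0.001 -1.   ] F [-0.41  0.3  -1.02] T [ 0.002 -0.041  0.027] w 0.498 q [1.200e-02 3.500e-02 2.065e+00 1.000e-03 1.042e+00 3.580e-01]
```

View pics/w11.png

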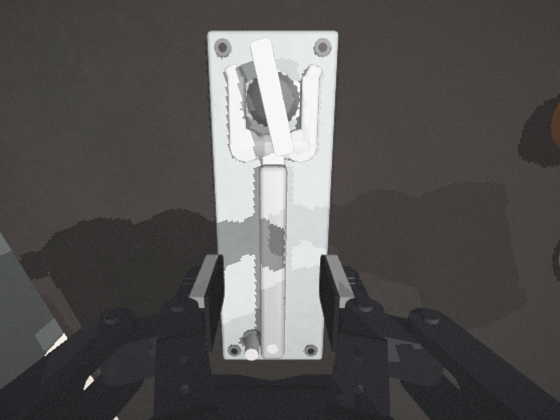

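Run:
```python
from h import *
z=np.load("pics/w11.npz"); i={"K":z["K"],"extrinsics":z["T"]}
p=cv2.imread("pics/w11.png"); cv2.imwrite("pics/c11.png",cv2.resize(p[20:180,200:345],None,fx=4,fy=4,interpolation=cv2.INTER_CUBIC))
e=ray("wrist",[[262,41],[283.5,152]],0.068,i); print(e,np.linalg.norm(e[0]-e[1]),yaw(e[0]-e[1]),e.mean(0))
```

```text
[[0.53536104 0.13152469 0.068     ]
 [0.52668144 0.07195261 0.068     ]] 0.060201063473673024 81.7103830872721 [0.53102124 0.10173865 0.068     ]
```

View pics/c11.png

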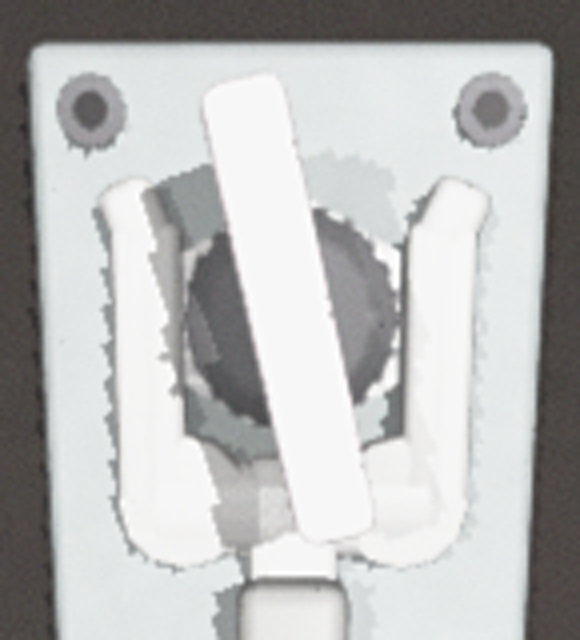

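Run:
```python
from h import *
plan([((0.5308,0.1005,0.13),-7)],0.5,vmax=3)
```

```text
3
[[[-0.075,0.0,0.0,0.7,0.0,-2.45,0.5],[-0.074,-0.001,0.0,0.69,0.19,-2.45,0.5],[-0.075,0.0,0.0,0.7,0.37,-2.42,0.5]]]
```

Call:
{"fn": "arm_command", "kwargs": {"series": [[[-0.075,0,0,0.7,0,-2.4,0.5],[-0.075,0,0,0.7,0.2,-2.4,0.5],[-0.075,0,0,0.6,0.3,-2.4,0.5],[0,0,0,0,0,0,0.5],[0,0,0,0,0,0,0.5]]]}}

```text
time: 11.35
tool_pos: [0.5263, 0.1001, 0.1231]
tcp_rot: [1.287, 1.159, -1.302]
wrist_force: [-0.4, -0.5, -0.7]
width: 0.499
```

Run:
```python
from h import *
cap("w12")
plan([((0.5308,0.1005,0.13),-7)],0.5,vmax=3)
```

```text
t 11.35 p [0.5263 0.1001 0.1231] yawy -6.58 down [-0.01  -0.001 -1.   ] F [-0.37 -0.51 -0.71] T [-0.025 -0.026  0.073] w 0.499 q [0.141 0.128 2.022 0.    1.002 0.256]
1
[[[0.007,0.002,0.01,-0.7,0.45,-0.1,0.5]]]
```

View pics/w12.png

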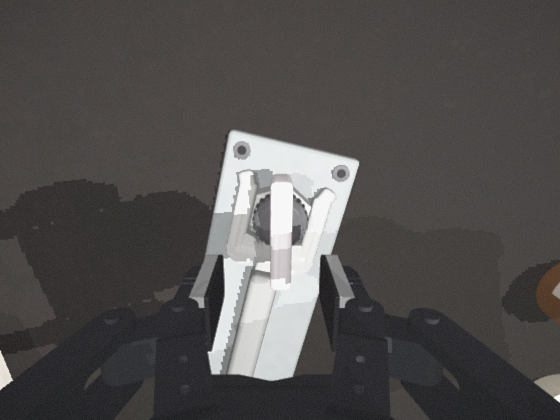

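Call:
{"fn": "arm_command", "kwargs": {"series": [[[0,0,0.01,1,0.4,0,0.4],[0,0,0,2,0,0,0.4],[0,0,0,1.5,0,0,0.4],[0,0,0,0,0,0,0.4],[0,0,0,0,0,0,0.4]]]}}

```text
time: 11.9
tool_pos: [0.5294, 0.0956, 0.0748]
tcp_rot: [1.296, 1.146, -1.299]
wrist_force: [1.4, -0.3, -0.5]
width: 0.4
```

Run:
```python
from h import *
st()
plan([((0.5308,0.1005,0.067),-6.8)],0.4,vmax=3)
```

```text
t 11.9 p [0.5294 0.0956 0.0748] yawy -6.98 down [ 0.001 -0.003 -1.   ] F [ 1.45 -0.3  -0.48] T [ 0.053  0.01  -0.032] w 0.4 q [ 0.134  0.188  2.056 -0.004  0.897  0.259]
1
[[[-0.003,0.003,-0.001,0.77,0.08,-0.51,0.4]]]
```

Call:
{"fn": "arm_command", "kwargs": {"series": [[[-0.003,0.003,0,0.75,0.1,-0.5,0.4],[0,0,0,0,0,0,0.4],[0,0,0,0,0,0,0.4]]]}}

```text
time: 12.2
tool_pos: [0.5323, 0.1002, 0.0681]
tcp_rot: [1.299, 1.148, -1.294]
wrist_force: [0.4, -0.4, -0.0]
width: 0.394
```

Run:
```python
from h import *
cap("w13")
plan([((0.5308,0.1005,0.067),-6.8)],0.4,vmax=3)
```

```text
t 12.2 p [0.5323 0.1002 0.0681] yawy -6.88 down [ 0.004  0.    -1.   ] F [ 0.43 -0.4  -0.01] T [-0.     0.008 -0.067] w 0.394 q [ 1.400e-01  2.020e-01  2.055e+00 -1.000e-03  8.810e-01  2.610e-01]
1
[[[-0.001,-0.001,-0.004,0.11,-0.14,-0.01,0.4]]]
```

View pics/w13.png

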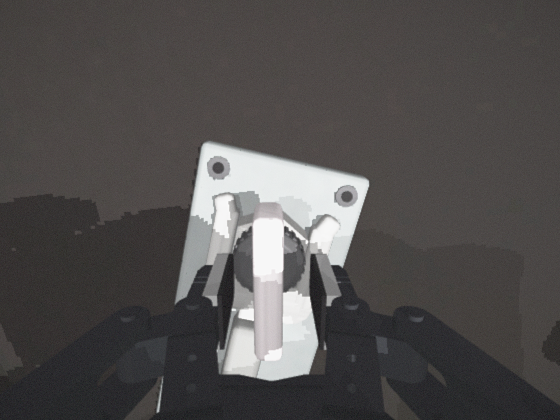

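Call:
{"fn": "arm_command", "kwargs": {"series": [[[0,0,-0.003,0.1,-0.13,0,0.4],[0,0,0,0,0,0,0],[0,0,0,0,0,0,0],[0,0,0,0,0,0,0],[0,0,0,0,0,0,0],[0,0,0,0,0,0,0]]], "newtons": 90}}

```text
time: 12.85
tool_pos: [0.531, 0.1007, 0.0683]
tcp_rot: [1.298, 1.15, -1.296]
wrist_force: [-1.7, 0.5, 0.3]
width: 0.121
```

Run:
```python
from h import *
st()
```

```text
t 12.85 p [0.531  0.1007 0.0683] yawy -6.86 down [ 0.001  0.001 -1.   ] F [-1.71  0.48  0.33] T [-0.022  0.004  0.   ] w 0.121 q [1.410e-01 2.010e-01 2.056e+00 1.000e-03 8.840e-01 2.600e-01]
```

Call:
{"fn": "arm_command", "kwargs": {"series": [[[0.05,0,0,0,0,0,0],[0.05,0,0,0,0,0,0],[0.05,0,0,0,0,0,0],[0.05,0,0,0,0,0,0],[0.05,0,0,0,0,0,0],[0.05,0,0,0,0,0,0]]]}}

```text
time: 13.45
tool_pos: [0.531, 0.1007, 0.0683]
tcp_rot: [1.517, 0.975, -1.516]
wrist_force: [-0.8, 0.2, 0.6]
width: 0.12
```

Run:
```python
from h import *
st()
```

```text
t 13.45 p [0.531  0.1007 0.0683] yawy -24.50 down [ 0.001 -0.    -1.   ] F [-0.75  0.16  0.61] T [0.051 0.023 0.291] w 0.12 q [ 0.142  0.201  2.056 -0.     0.884  0.569]
```

Call:
{"fn": "arm_command", "kwargs": {"series": [[[0.04,0,0,0,0,0,0],[0.04,0,0,0,0,0,0],[0.04,0,0,0,0,0,0],[0.04,0,0,0,0,0,0],[0.04,0,0,0,0,0,0],[0.04,0,0,0,0,0,0]]]}}

```text
time: 14.05
tool_pos: [0.5309, 0.1008, 0.0683]
tcp_rot: [1.684, 0.811, -1.684]
wrist_force: [-0.2, 0.2, 1.6]
width: 0.117
```

Run:
```python
from h import *
st()
```

```text
t 14.05 p [0.5309 0.1008 0.0683] yawy -38.50 down [ 0.001 -0.002 -1.   ] F [-0.16  0.2   1.64] T [0.005 0.07  0.29 ] w 0.117 q [ 1.430e-01  2.010e-01  2.055e+00 -2.000e-03  8.850e-01  8.160e-01]
```

Call:
{"fn": "arm_command", "kwargs": {"series": [[[0.03,0,0,0,0,0,0],[0.03,0,0,0,0,0,0],[0.03,0,0,0,0,0,0],[0.03,0,0,0,0,0,0],[0.03,0,0,0,0,0,0]]]}}

```text
time: 14.55
tool_pos: [0.5309, 0.1008, 0.0683]
tcp_rot: [1.784, 0.697, -1.784]
wrist_force: [-0.1, 0.2, 0.4]
width: 0.122
```

Run:
```python
from h import *
st()
```

```text
t 14.55 p [0.5309 0.1008 0.0683] yawy -47.18 down [ 0.001 -0.003 -1.   ] F [-0.07  0.16  0.36] T [0.036 0.037 0.345] w 0.122 q [ 0.143  0.201  2.055 -0.004  0.885  0.969]
```

Call:
{"fn": "arm_command", "kwargs": {"series": [[[0.03,0,0,0,0,0,0],[0.03,0,0,0,0,0,0],[0.03,0,0,0,0,0,0]]]}}

```text
time: 14.85
tool_pos: [0.5308, 0.1009, 0.0683]
tcp_rot: [1.842, 0.624, -1.843]
wrist_force: [0.1, 0.2, 0.1]
width: 0.12
```

Run:
```python
from h import *
st()
```

```text
t 14.85 p [0.5308 0.1009 0.0683] yawy -52.38 down [ 0.001 -0.003 -1.   ] F [0.15 0.21 0.11] T [ 0.06  -0.009  0.257] w 0.12 q [ 0.144  0.201  2.055 -0.004  0.885  1.061]
```

Call:
{"fn": "arm_command", "kwargs": {"series": [[[0.03,0,0,0,0,0,0],[0.03,0,0,0,0,0,0],[0.03,0,0,0,0,0,0],[0.03,0,0,0,0,0,0]]]}}

```text
time: 15.25
tool_pos: [0.5308, 0.1009, 0.0683]
tcp_rot: [1.918, 0.522, -1.918]
wrist_force: [0.2, 0.8, 1.1]
width: 0.116
```

Run:
```python
from h import *
st()
```

```text
t 15.25 p [0.5308 0.1009 0.0683] yawy -59.32 down [ 0.001 -0.004 -1.   ] F [0.2  0.77 1.07] T [0.014 0.05  0.47 ] w 0.116 q [ 0.144  0.201  2.055 -0.006  0.885  1.183]
```

Call:
{"fn": "arm_command", "kwargs": {"series": [[[0.03,0,0,0,0,0,0],[0.03,0,0,0,0,0,0]]]}}

```text
time: 15.45
tool_pos: [0.5308, 0.1009, 0.0683]
tcp_rot: [1.953, 0.47, -1.954]
wrist_force: [-0.7, -0.1, 0.4]
width: 0.117
```

Run:
```python
from h import *
st()
```

```text
t 15.45 p [0.5308 0.1009 0.0683] yawy -62.68 down [ 0.001 -0.005 -1.   ] F [-0.66 -0.07  0.45] T [0.194 0.018 0.969] w 0.117 q [ 0.145  0.201  2.055 -0.007  0.885  1.243]
```

Call:
{"fn": "arm_command", "kwargs": {"series": [[[0.03,0,0,0,0,0,0],[0.03,0,0,0,0,0,0]]]}}

```text
time: 15.65
tool_pos: [0.5308, 0.1009, 0.0683]
tcp_rot: [1.988, 0.415, -1.989]
wrist_force: [0.1, 0.5, 0.1]
width: 0.12
```

Run:
```python
from h import *
st()
```

```text
t 15.65 p [0.5308 0.1009 0.0683] yawy -66.05 down [ 0.001 -0.006 -1.   ] F [0.08 0.49 0.14] T [0.29  0.036 1.409] w 0.12 q [ 0.146  0.201  2.055 -0.008  0.885  1.304]
```

Run:
```python
from h import *
cap("w14"); cap("t14","top")
p=cv2.imread("pics/t14.png"); cv2.imwrite("pics/c14.png",cv2.resize(p[185:285,200:330],None,fx=6,fy=6,interpolation=cv2.INTER_CUBIC))
```

```text
t 15.65 p [0.5308 0.1009 0.0683] yawy -66.05 down [ 0.001 -0.006 -1.   ] F [0.08 0.49 0.14] T [0.29  0.036 1.409] w 0.12 q [ 0.146  0.201  2.055 -0.008  0.885  1.304]
t 15.7 p [0.5308 0.1009 0.0683] yawy -66.12 down [ 0.001 -0.006 -1.   ] F [-0.84  0.47  0.23] T [0.166 0.054 1.194] w 0.12 q [ 0.146  0.201  2.055 -0.008  0.885  1.305]
```

View pics/w14.png

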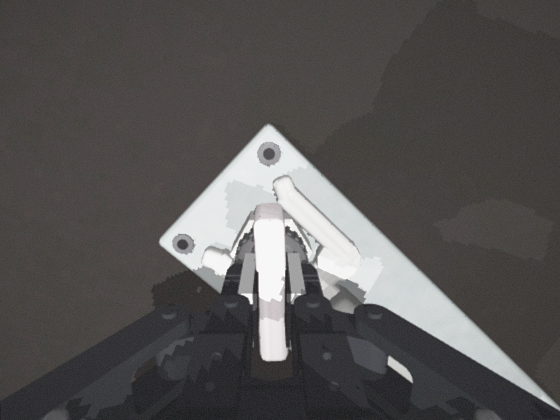

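View pics/c14.png

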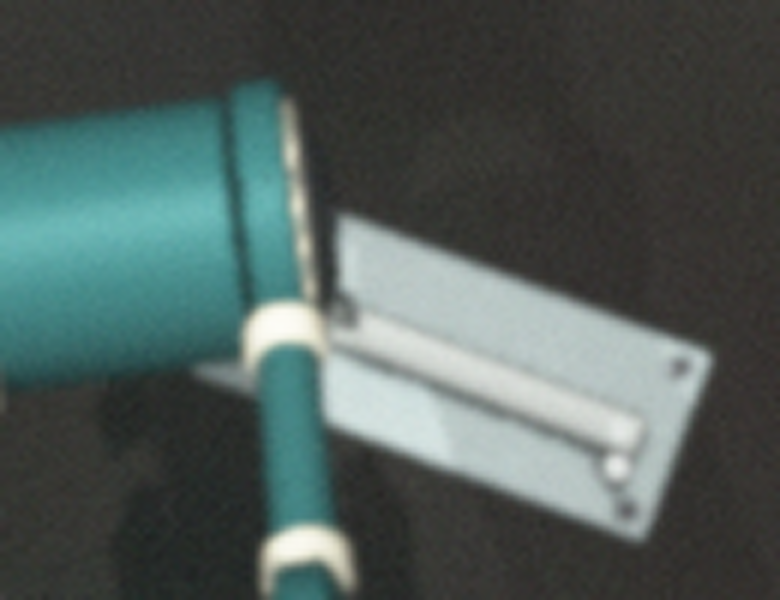

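Call:
{"fn": "arm_command", "kwargs": {"series": [[[0.03,0,0,0,0,0,0],[0.03,0,0,0,0,0,0],[0,0,0,0,0,0,0]]]}}

```text
time: 16.05
tool_pos: [0.5308, 0.1009, 0.0683]
tcp_rot: [2.023, 0.359, -2.023]
wrist_force: [0.1, 0.4, -0.0]
width: 0.117
```

Run:
```python
from h import *
cap("w15")
```

```text
t 16.05 p [0.5308 0.1009 0.0683] yawy -69.44 down [ 0.001 -0.008 -1.   ] F [ 0.12  0.45 -0.02] T [0.165 0.04  1.634] w 0.117 q [ 0.146  0.201  2.055 -0.01   0.885  1.365]
```

View pics/w15.png

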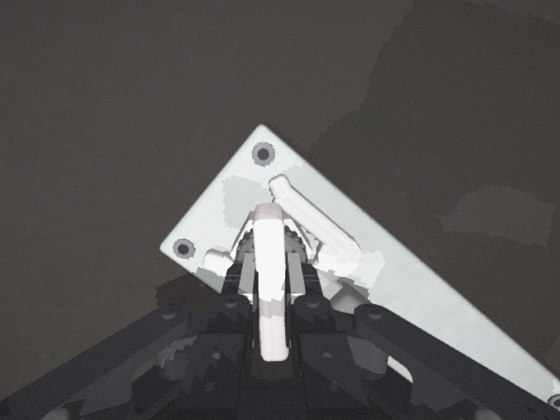

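Call:
{"fn": "arm_command", "kwargs": {"series": [[[0,0,0,0,0,0,0.5],[0,0,0,0,0,0,0.5],[0,0,0,0,0,0,0.5],[0,0,0.008,-2,0,0,0.5],[0,0,0,-3,0,0,0.5],[0,0,0,-3,0,0,0.5],[-0.12,0,0,0,0,0,0.5],[-0.14,0,0,0,0,0,0.5],[-0.14,0,0,0,0,0,0.5],[-0.14,0,0,0,0,0,0.5]]]}}

```text
time: 17.1
tool_pos: [0.5312, 0.1013, 0.1522]
tcp_rot: [1.683, 0.799, -1.683]
wrist_force: [-0.8, 0.3, 0.2]
width: 0.5
```

Run:
```python
from h import *
st()
plan([((0.506,0.0318,0.13),-20.2)],0.5,vmax=3)
```

```text
t 17.1 p [0.5312 0.1013 0.1522] yawy -38.64 down [ 0.004 -0.01  -1.   ] F [-0.77  0.34  0.17] T [ 0.027 -0.01   0.05 ] w 0.5 q [ 0.148  0.096  1.997 -0.012  1.046  0.829]
3
[[[-0.107,0.002,-0.003,0.76,0.78,2.33,0.5],[-0.107,0.002,-0.003,0.75,0.53,2.4,0.5],[-0.108,0.002,-0.003,0.75,0.28,2.45,0.5]]]
```

Call:
{"fn": "arm_command", "kwargs": {"series": [[[-0.107,0.003,-0.003,0.5,0.8,2.3,0.5],[-0.107,0.003,-0.003,0.5,0.5,2.4,0.5],[-0.107,0.003,-0.003,0.5,0.2,2.4,0.5],[0,0,0,0,0,0,0.5],[0,0,0,0,0,0,0.5]]]}}

```text
time: 17.6
tool_pos: [0.5065, 0.0314, 0.1383]
tcp_rot: [1.466, 1.028, -1.453]
wrist_force: [0.8, -0.1, -0.2]
width: 0.496
```

Run:
```python
from h import *
cap("w16")
plan([((0.506,0.0318,0.06),-20.2)],0.5,vmax=3)
```

```text
t 17.6 p [0.5065 0.0314 0.1383] yawy -19.82 down [ 0.005  0.006 -1.   ] F [ 0.8  -0.12 -0.21] T [ 0.036  0.014 -0.012] w 0.496 q [0.009 0.048 2.077 0.007 1.012 0.351]
3
[[[0.003,-0.002,-0.001,2.61,-0.02,0.01,0.5],[0.002,-0.002,0.0,2.61,-0.02,0.01,0.5],[0.003,-0.003,-0.001,2.61,-0.02,0.01,0.5]]]
```

View pics/w16.png

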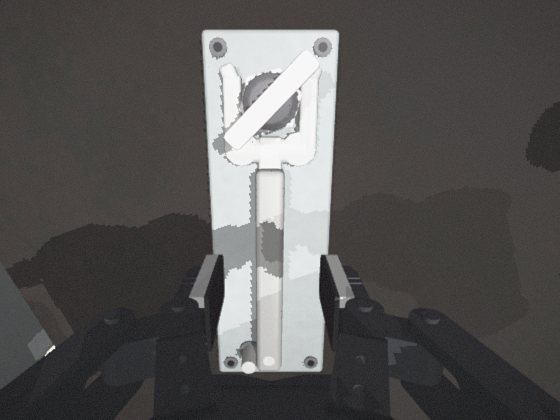

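Run:
```python
import cv2
p=cv2.imread("pics/w16.png"); cv2.imwrite("pics/c16.png",cv2.resize(p[20:180,195:345],None,fx=4,fy=4,interpolation=cv2.INTER_CUBIC))
```

```text
(no output)
```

View pics/c16.png

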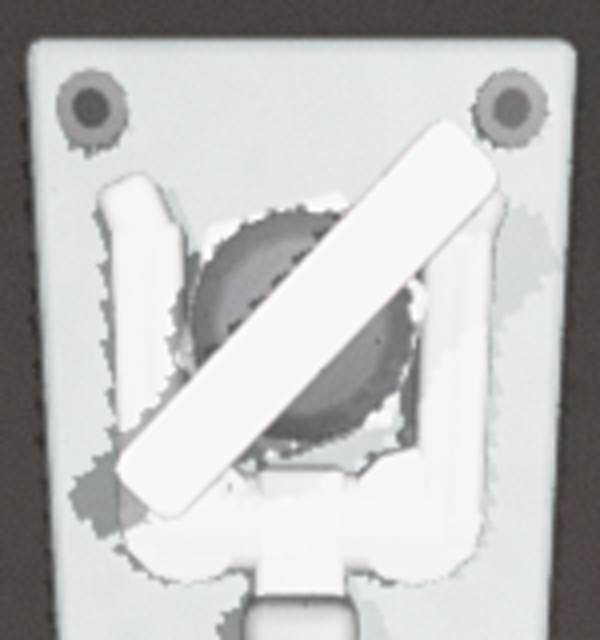

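Call:
{"fn": "arm_command", "kwargs": {"series": [[[0.003,-0.003,0,2.5,0,0,0.5],[0.003,-0.003,0,2.5,0,0,0.5],[0,0,0,2,0,0,0.5],[0,0,0,0,0,0,0.5],[0,0,0,0,0,0,0.5]]]}}

```text
time: 18.15
tool_pos: [0.512, 0.0355, 0.0699]
tcp_rot: [1.474, 1.014, -1.457]
wrist_force: [0.1, -0.2, 0.3]
width: 0.501
```

Run:
```python
from h import *
st()
plan([((0.506,0.0318,0.0385),-20.2)],0.5,vmax=3)
```

```text
t 18.15 p [0.512  0.0355 0.0699] yawy -20.42 down [ 0.01   0.002 -1.   ] F [ 0.15 -0.18  0.32] T [-0.012 -0.04  -0.008] w 0.501 q [2.000e-02 1.460e-01 2.118e+00 2.000e-03 8.670e-01 3.750e-01]
2
[[[-0.002,-0.003,-0.005,1.57,-0.23,0.29,0.5],[-0.002,-0.002,-0.004,1.57,-0.22,0.28,0.5]]]
```

Call:
{"fn": "arm_command", "kwargs": {"series": [[[-0.002,-0.003,-0.006,1.5,-0.3,0.3,0.5],[0,0,0,0.8,-0.1,0.2,0.5],[0,0,0,0,0,0,0.5],[0,0,0,0,0,0,0.5]]]}}

```text
time: 18.55
tool_pos: [0.5087, 0.0329, 0.0478]
tcp_rot: [1.471, 1.017, -1.458]
wrist_force: [0.7, 0.0, -0.4]
width: 0.499
```

Run:
```python
from h import *
cap("w17")
plan([((0.506,0.0318,0.039),-20.2)],0.5,vmax=3)
```

```text
t 18.55 p [0.5087 0.0329 0.0478] yawy -20.31 down [ 0.008  0.001 -1.   ] F [ 0.68  0.03 -0.41] T [-0.05   0.055 -0.001] w 0.499 q [1.500e-02 1.750e-01 2.135e+00 2.000e-03 8.240e-01 3.680e-01]
1
[[[-0.002,-0.004,-0.007,0.89,-0.22,0.2,0.5]]]
```

View pics/w17.png

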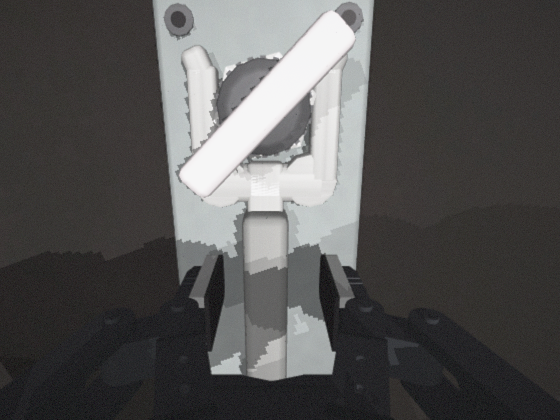

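Call:
{"fn": "arm_command", "kwargs": {"series": [[[-0.001,-0.003,-0.007,0.9,-0.22,0.1,0.5],[0,0,0,0,0,0,0.5],[0,0,0,0,0,0,0.5]]]}}

```text
time: 18.9
tool_pos: [0.5069, 0.0325, 0.039]
tcp_rot: [1.466, 1.02, -1.463]
wrist_force: [0.0, -0.3, 0.5]
width: 0.503
```

Run:
```python
from h import *
st()
plan([((0.506,0.0318,0.0385),-20.2)],0.5,vmax=3)
```

```text
t 18.9 p [0.5069 0.0325 0.039 ] yawy -20.27 down [ 0.002  0.001 -1.   ] F [ 0.05 -0.3   0.45] T [ 0.051  0.027 -0.061] w 0.503 q [1.500e-02 1.890e-01 2.139e+00 1.000e-03 8.120e-01 3.670e-01]
1
[[[-0.001,-0.001,-0.001,0.05,-0.06,0.1,0.5]]]
```

Call:
{"fn": "arm_command", "kwargs": {"series": [[[0,0,-0.001,0,-0.05,0.05,0.5],[0,0,0,0,0,0,0.1],[0,0,0,0,0,0,0.1],[0,0,0,0,0,0,0.1],[0,0,0,0,0,0,0.1],[0,0,0,0,0,0,0.1]]], "newtons": 60}}

```text
time: 19.5
tool_pos: [0.506, 0.0323, 0.0394]
tcp_rot: [1.465, 1.022, -1.464]
wrist_force: [-0.4, 0.4, -0.2]
width: 0.218
```

Run:
```python
from h import *
st()
```

```text
t 19.5 p [0.506  0.0323 0.0394] yawy -20.24 down [-0.     0.001 -1.   ] F [-0.37  0.41 -0.17] T [0.011 0.068 0.04 ] w 0.218 q [1.400e-02 1.880e-01 2.139e+00 2.000e-03 8.140e-01 3.660e-01]
```

Call:
{"fn": "arm_command", "kwargs": {"series": [[[-0.03,0,0,-0.1,0.2,0,0.1],[0,0,0,0,0,0,0.1]]]}}

```text
time: 19.7
tool_pos: [0.5079, 0.0317, 0.0397]
tcp_rot: [1.444, 1.04, -1.443]
wrist_force: [2.2, -0.3, -3.8]
width: 0.217
```

Run:
```python
from h import *
cap("w18")
p=cv2.imread("pics/w18.png"); cv2.imwrite("pics/c18.png",cv2.resize(p[0:200,150:400],None,fx=3,fy=3,interpolation=cv2.INTER_CUBIC))
```

```text
t 19.7 p [0.5079 0.0317 0.0397] yawy -18.53 down [ 0.     0.001 -1.   ] F [ 2.21 -0.33 -3.83] T [-0.136 -0.232 -0.045] w 0.217 q [1.200e-02 1.900e-01 2.136e+00 2.000e-03 8.150e-01 3.340e-01]
```

View pics/c18.png

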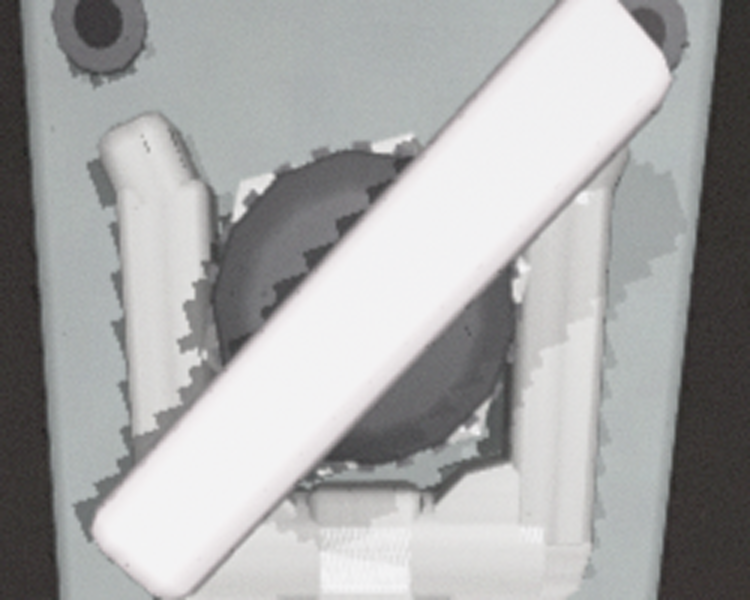

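Call:
{"fn": "arm_command", "kwargs": {"series": [[[0,0,0,0,0,0.5,0.1],[0,0,0,0,0,0.8,0.1],[0,0,0,0,0,0.8,0.1],[0,0,0,0,0,0,0.1]]]}}

```text
time: 20.15
tool_pos: [0.5029, 0.0186, 0.0403]
tcp_rot: [1.46, 1.044, -1.439]
wrist_force: [-0.6, -0.5, -0.7]
width: 0.218
```

Run:
```python
from h import *
cap("w19")
p=cv2.imread("pics/w19.png"); cv2.imwrite("pics/c19.png",cv2.resize(p[0:200,150:400],None,fx=3,fy=3,interpolation=cv2.INTER_CUBIC))
```

```text
t 20.15 p [0.5029 0.0186 0.0403] yawy -18.88 down [ 0.005  0.014 -1.   ] F [-0.57 -0.53 -0.72] T [-0.235  0.023 -0.056] w 0.218 q [-0.021  0.177  2.15   0.019  0.81   0.295]
```

View pics/c19.png

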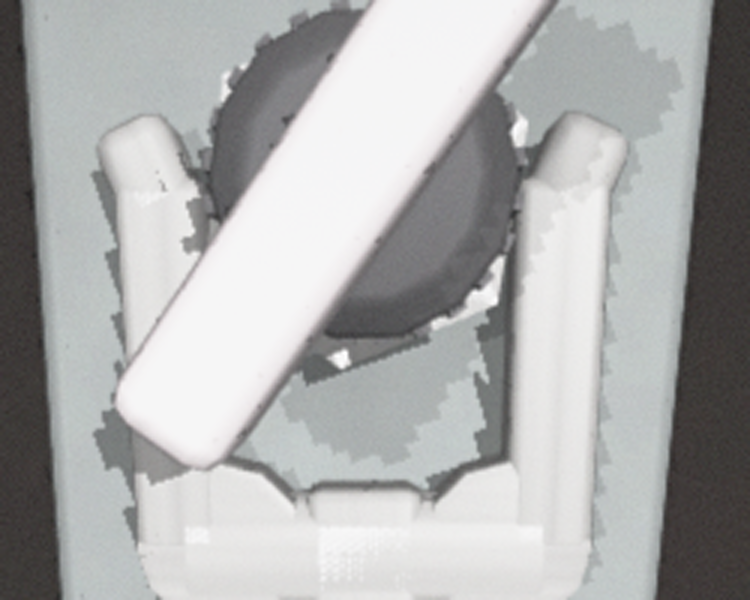

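```bash
cat >> h.py <<'E'
def rect(n,zs=(0.0285,0.068),c=(0.5305,0.1003),yw=70.0,half=0.045,N=380):
    z=np.load(f"pics/{n}.npz"); i={"K":z["K"],"extrinsics":z["T"]}; p=cv2.imread(f"pics/{n}.png"); out=[]
    a=np.radians(yw); ex=np.array([np.cos(a),np.sin(a)]); ey=np.array([-ex[1],ex[0]])
    g=np.linspace(-half,half,N); U,V=np.meshgrid(g,g) # cols: -y right ; rows: -x down
    for zz in zs:
        P=np.stack([c[0]-V*ex[0]-U*ey[0],c[1]-V*ex[1]-U*ey[1],np.full_like(U,zz)],-1).reshape(-1,3)
        q=proj("wrist",P,i).reshape(N,N,2).astype(np.float32); im=cv2.remap(p,q[...,0],q[...,1],cv2.INTER_LINEAR)
        k=N/(2*half)
        if zz<0.05:
            for t in range(0,6):
                b=np.radians(60*t); r=.0208*k; cv2.circle(im,(int(N/2-r*np.sin(b)),int(N/2-r*np.cos(b))),2,(0,0,255),-1)
        out.append(im)
    return np.hstack(out)
E
python3 - <<'E'
from h import *
for n in ["w10","w16","w18","w19"]: cv2.imwrite(f"pics/r{n}.png",rect(n))
cv2.imwrite("pics/rA.png",np.vstack([rect("w10",N=300),rect("w16",N=300)]));cv2.imwrite("pics/rB.png",np.vstack([rect("w18",N=300),rect("w19",N=300)]))
E
```

```text
(no output)
```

View pics/rA.png

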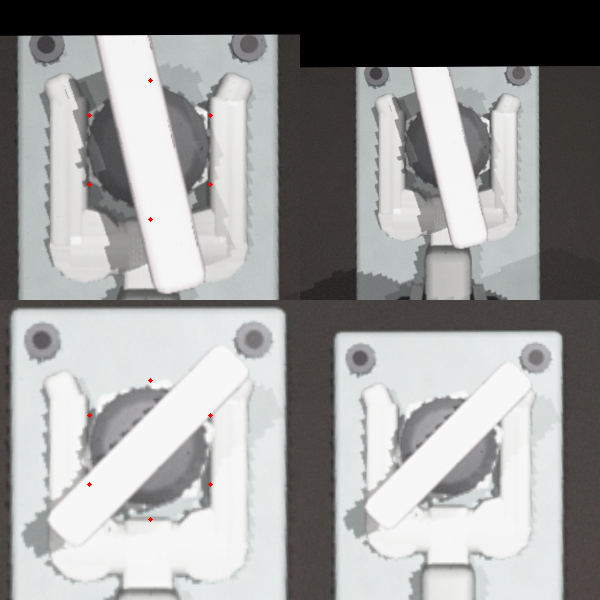

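View pics/rB.png

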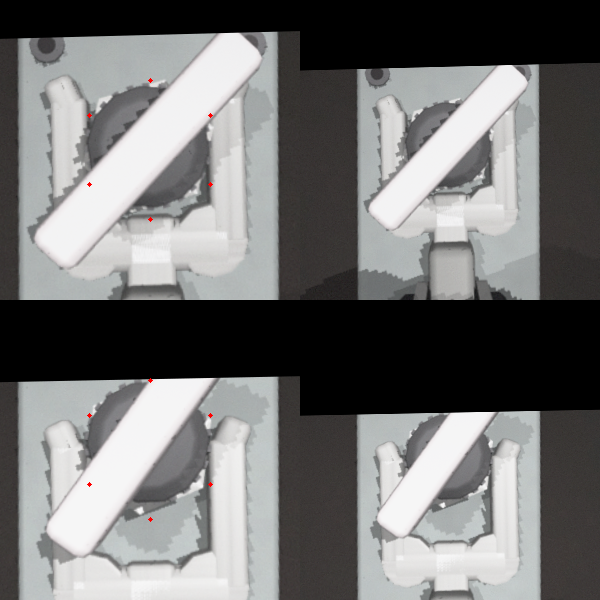

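Run:
```python
from h import *
a=rect("w16",zs=(0.0285,),N=400,half=0.028);b=rect("w19",zs=(0.0285,),N=400,half=0.028)
cv2.imwrite("pics/rC.png",np.hstack([a,b]))
z=np.load("pics/w19.npz")
plan([(z["tp"]+0.0*z["tp"],-19.8)],0.1)
```

```text
1
[[[0.016,-0.015,0.0,0.0,-0.01,0.01,0.1]]]
```

View pics/rC.png

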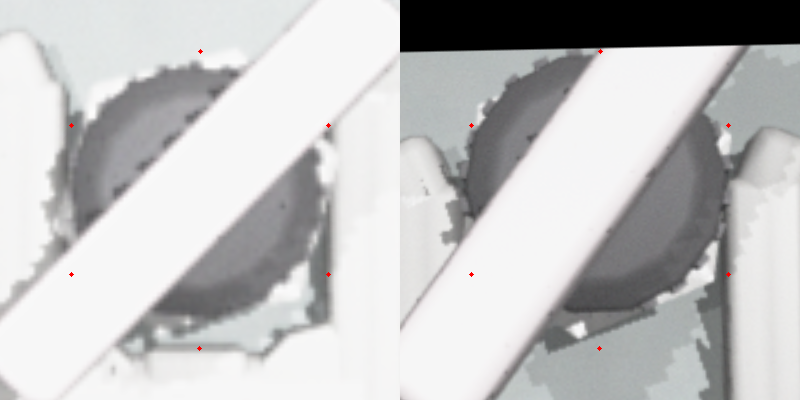

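Call:
{"fn": "arm_command", "kwargs": {"series": [[[0,-0.014,0,-0.05,0,0.3,0.1],[0,0,0,0,0,0.8,0.1],[0,0,0,0,0,0.8,0.1],[0,0,0,0,0,0.8,0.1],[0,0,0,0,0,0.8,0.1],[0,0,0,0,0,0.5,0.1],[0,0,0,0,0,0,0.1]]]}}

```text
time: 20.9
tool_pos: [0.488, -0.0233, 0.0403]
tcp_rot: [1.447, 1.034, -1.451]
wrist_force: [0.1, -0.1, -1.6]
width: 0.214
```

Run:
```python
from h import *
cap("w20")
cv2.imwrite("pics/rD.png",rect("w20",zs=(0.0285,0.068),N=400))
```

```text
t 20.9 p [ 0.488  -0.0233  0.0403] yawy -18.99 down [-0.002 -0.001 -1.   ] F [ 0.08 -0.09 -1.63] T [0.008 0.019 0.002] w 0.214 q [-9.800e-02  1.560e-01  2.176e+00 -2.000e-03  8.110e-01  2.350e-01]
```

View pics/w20.png

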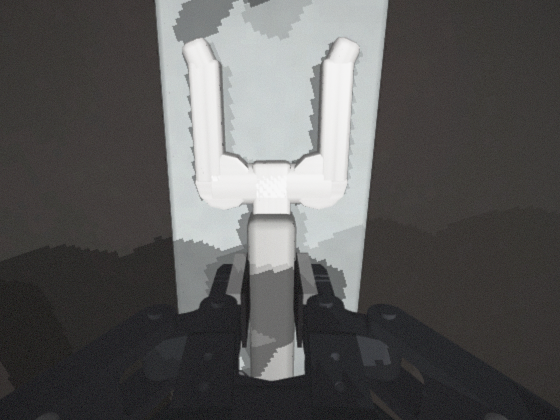

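Call:
{"fn": "arm_command", "kwargs": {"series": [[[0,0,0,-1.5,0,0,0.1],[0,0,0,-2.5,0,0,0.1],[0,0,0,-2.5,0,0,0.1],[0,0,0,-0.5,0,0,0.1]]]}}

```text
time: 21.35
tool_pos: [0.4866, -0.0227, 0.1104]
tcp_rot: [1.446, 1.037, -1.455]
wrist_force: [0.6, -0.1, -0.6]
width: 0.219
```

Run:
```python
from h import *
st()
plan([((0.5555,-0.274,0.10),-24.5)],0.1,vmax=3.5)
```

```text
t 21.35 p [ 0.4866 -0.0227  0.1104] yawy -19.03 down [-0.006 -0.    -1.   ] F [ 0.64 -0.06 -0.56] T [-0.022 -0.037 -0.009] w 0.219 q [-9.700e-02  5.100e-02  2.133e+00 -1.000e-03  9.640e-01  2.350e-01]
8
[[[0.012,0.0,0.001,0.13,1.84,2.69,0.1],[0.012,0.0,0.001,0.13,1.87,2.67,0.1],[0.012,0.0,0.001,0.13,1.9,2.64,0.1],[0.012,0.0,0.001,0.13,1.93,2.62,0.1],[0.012,0.001,0.0,0.13,1.97,2.6,0.1],[0.012,0.0,0.001,0.13,2.0,2.57,0.1],[0.012,0.001,0.0,0.13,2.03,2.55,0.1],[0.011,0.0,0.001,0.13,2.05,2.52,0.1]]]
```

Call:
{"fn": "arm_command", "kwargs": {"series": [[[0.012,0,0.001,0,1,1.3,0.1],[0.012,0,0.001,0,1.9,2.7,0.1],[0.012,0,0.001,0,1.9,2.6,0.1],[0.012,0,0.001,0,1.9,2.6,0.1],[0.012,0,0.001,0,2,2.6,0.1],[0.012,0,0,0,2,2.6,0.1],[0.012,0,0,0,2,2.5,0.1],[0.012,0,0,0,1,1.3,0.1],[0,0,0,0,0,0,0.1],[0,0,0,0,0,0,0.1]]]}}

```text
time: 22.35
tool_pos: [0.5463, -0.2543, 0.0992]
tcp_rot: [1.516, 0.978, -1.528]
wrist_force: [0.3, 0.3, -1.5]
width: 0.215
```

Run:
```python
from h import *
cap("w21")
plan([((0.5555,-0.274,0.05),-24.5)],0.1,vmax=3.5)
```

```text
t 22.35 p [ 0.5463 -0.2543  0.0992] yawy -24.82 down [-0.009  0.001 -1.   ] F [ 0.29  0.34 -1.49] T [0.057 0.001 0.018] w 0.215 q [-0.475  0.273  1.897 -0.004  0.981 -0.04 ]
2
[[[-0.002,0.001,0.004,2.45,0.86,0.71,0.1],[-0.003,0.002,0.005,2.46,0.86,0.71,0.1]]]
```

View pics/w21.png

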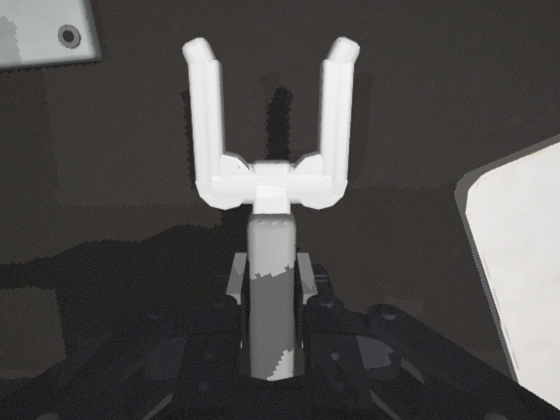

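Call:
{"fn": "arm_command", "kwargs": {"series": [[[-0.002,0.001,0.005,2,0.5,0.7,0.1],[-0.002,0.001,0.003,2,0.4,0.7,0.1],[0,0,0,1.5,0,0,0.1],[0,0,0,0,0,0,0.1],[0,0,0,0,0,0,0.1]]]}}

```text
time: 22.9
tool_pos: [0.5476, -0.2645, 0.0424]
tcp_rot: [1.513, 0.981, -1.515]
wrist_force: [0.5, -0.6, -1.4]
width: 0.214
```

Run:
```python
from h import *
s,M=st()
p=s["tool_pos"]; plan([((p[0],p[1],0.0275),yaw(M[:,1]))],0.1,vmax=3.5)
```

```text
t 22.9 p [ 0.5476 -0.2645  0.0424] yawy -24.22 down [-0.002  0.002 -1.   ] F [ 0.46 -0.62 -1.4 ] T [ 0.004 -0.038  0.006] w 0.214 q [-4.910e-01  3.500e-01  1.919e+00  1.000e-03  8.760e-01 -6.900e-02]
1
[[[0.0,-0.001,0.003,1.49,0.0,0.0,0.1]]]
```

Call:
{"fn": "arm_command", "kwargs": {"series": [[[0,0,0.002,1,0,0,0.1],[0,0,0,0.4,0,0,0.1],[0,0,0,0,0,0,0.1],[0,0,0,0,0,0,0.1]]]}}

```text
time: 23.3
tool_pos: [0.5488, -0.2634, 0.0294]
tcp_rot: [1.514, 0.978, -1.51]
wrist_force: [-0.3, 0.4, -0.9]
width: 0.216
```

Run:
```python
from h import *
st()
```

```text
t 23.3 p [ 0.5488 -0.2634  0.0294] yawy -24.12 down [ 0.002 -0.    -1.   ] F [-0.27  0.36 -0.93] T [-0.017 -0.017 -0.01 ] w 0.216 q [-4.890e-01  3.660e-01  1.926e+00  1.000e-03  8.480e-01 -6.900e-02]
```

Call:
{"fn": "arm_command", "kwargs": {"series": [[[0,0,0,0.2,0,0,0.1],[0,0,0,0.1,0,0,0.1],[0,0,0,0,0,0,0.5],[0,0,0,0,0,0,0.5],[0,0,0,0,0,0,0.5],[0,0,0,-2,0,0,0.5],[0,0,0,-4,0,0,0.5],[0,0,0,-4,0,0,0.5],[0,0,0,-3,0,0,0.5],[0,0,0,0,0,0,0.5]]]}}

```text
time: 24.3
tool_pos: [0.5491, -0.2642, 0.1617]
tcp_rot: [1.514, 0.977, -1.51]
wrist_force: [0.5, -0.7, 0.7]
width: 0.5
```

Run:
```python
from h import *
cap("w22")
# go to view position behind/above the nut
ax=np.array([np.cos(np.radians(70)),np.sin(np.radians(70)),0]); t=np.array([0.5305,0.1003,0])-ax*0.075; t[2]=0.13; print(t)
plan([(t,-20)],0.5,vmax=4)
```

```text
t 24.3 p [ 0.5491 -0.2642  0.1617] yawy -24.17 down [ 0.003 -0.001 -1.   ] F [ 0.46 -0.7   0.68] T [-0.022  0.021 -0.035] w 0.5 q [-4.900e-01  2.110e-01  1.844e+00  1.000e-03  1.083e+00 -6.900e-02]
[0.50484849 0.02982305 0.13      ]
8
[[[-0.009,0.0,0.0,0.37,-1.99,-3.13,0.5],[-0.009,0.0,0.0,0.37,-1.97,-3.14,0.5],[-0.009,0.0,0.0,0.37,-1.94,-3.16,0.5],[-0.009,0.0,0.0,0.37,-1.91,-3.18,0.5],[-0.009,0.0,0.0,0.37,-1.88,-3.19,0.5],[-0.009,0.0,0.0,0.38,-1.85,-3.21,0.5],[-0.009,-0.001,0.0,0.37,-1.82,-3.23,0.5],[-0.01,0.0,0.0,0.37,-1.79,-3.25,0.5]]]
```

View pics/w22.png

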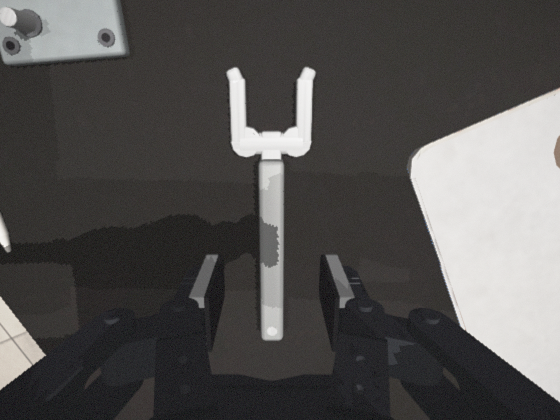

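Call:
{"fn": "arm_command", "kwargs": {"series": [[[-0.009,0,0,0.3,-2,-3.1,0.5],[-0.009,0,0,0.3,-2,-3.1,0.5],[-0.009,0,0,0.3,-1.9,-3.2,0.5],[-0.009,0,0,0.3,-1.9,-3.2,0.5],[-0.009,0,0,0.3,-1.9,-3.2,0.5],[-0.009,0,0,0.3,-1.8,-3.2,0.5],[-0.009,0,0,0.3,-1.8,-3.2,0.5],[-0.009,0,0,0.3,-1.8,-3.2,0.5],[0,0,0,0,0,0,0.5],[0,0,0,0,0,0,0.5]]]}}

```text
time: 25.35
tool_pos: [0.4938, 0.0386, 0.1198]
tcp_rot: [1.452, 1.036, -1.478]
wrist_force: [-0.1, -1.0, 0.3]
width: 0.501
```

Run:
```python
from h import *
cap("w23")
cv2.imwrite("pics/rE.png",rect("w23",N=400,half=.04))
```

```text
t 25.35 p [0.4938 0.0386 0.1198] yawy -20.07 down [-0.019  0.002 -1.   ] F [-0.08 -0.99  0.27] T [ 0.011 -0.006  0.005] w 0.501 q [0.026 0.062 2.101 0.003 0.998 0.375]
```

View pics/rE.png

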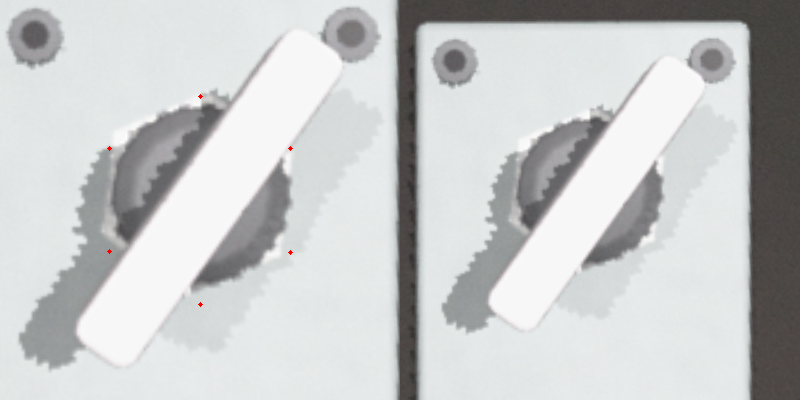

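View pics/w23.png

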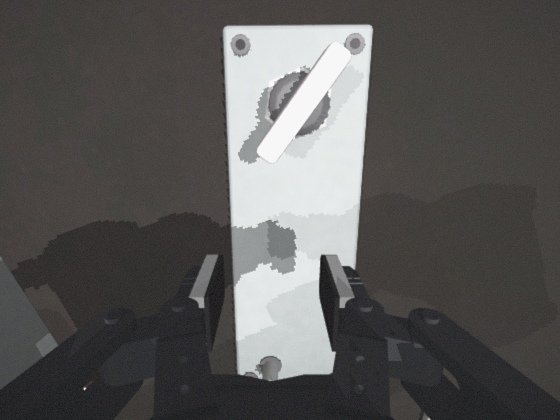

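Run:
```python
from h import *
ax=np.array([np.cos(np.radians(70)),np.sin(np.radians(70)),0]); t=np.array([0.5305,0.1003,0])-ax*0.08; t[2]=0.06
plan([(t,-20)],0.5,vmax=3)
```

```text
3
[[[-0.001,0.002,0.007,1.98,0.49,0.29,0.5],[-0.001,0.001,0.006,1.99,0.48,0.3,0.5],[0.0,0.002,0.007,1.98,0.46,0.3,0.5]]]
```

Call:
{"fn": "arm_command", "kwargs": {"series": [[[0,0.002,0.01,2,0.5,0.4,0.5],[0,0.001,0.005,2,0.4,0.4,0.5],[0,0,0,1.5,0,0.3,0.5],[0,0,0,0,0,0,0.5],[0,0,0,0,0,0,0.5]]]}}

```text
time: 25.9
tool_pos: [0.4988, 0.0192, 0.0621]
tcp_rot: [1.464, 1.02, -1.472]
wrist_force: [-0.2, -0.1, -0.1]
width: 0.501
```

Run:
```python
from h import *
cap("w24")
cv2.imwrite("pics/rF.png",rect("w24",N=400,half=.03))
```

```text
t 25.9 p [0.4988 0.0192 0.0621] yawy -20.51 down [-0.004 -0.001 -1.   ] F [-0.18 -0.06 -0.15] T [-0.04 -0.04 -0.04] w 0.501 q [-1.100e-02  1.410e-01  2.141e+00 -2.000e-03  8.630e-01  3.480e-01]
```

View pics/rF.png

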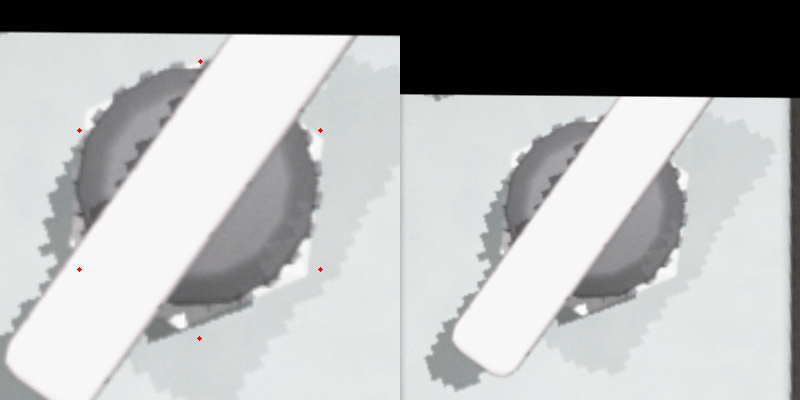

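View pics/w24.png

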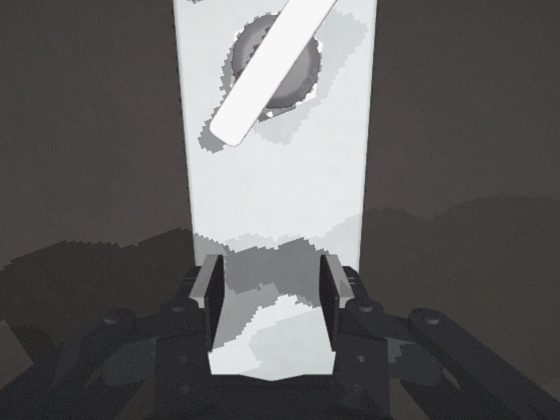

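Call:
{"fn": "arm_command", "kwargs": {"series": [[[0,0,0,-3,0,1,0.5],[0,0,0,-4,0,3,0.5],[0,0,0,-4,0,4,0.5],[0,0,0,-4,0,4,0.5],[0,0,0,-3,0,4,0.5],[0,0,0,0,0,3,0.5],[0,0,0,0,0,0,0.5],[0,0,0,0,0,0,0.5]]]}}

```text
time: 26.75
tool_pos: [0.4382, -0.1564, 0.2475]
tcp_rot: [1.467, 1.003, -1.463]
wrist_force: [0.1, 0.5, -0.5]
width: 0.5
```

Run:
```python
from h import *
cap("tend","top"); cap("send","scene")
a=cv2.imread("pics/top0.png");b=cv2.imread("pics/tend.png")
cv2.imwrite("pics/cend.png",cv2.resize(b[185:285,200:330],None,fx=6,fy=6,interpolation=cv2.INTER_CUBIC))
```

```text
t 26.75 p [ 0.4382 -0.1564  0.2475] yawy -20.56 down [ 0.009 -0.01  -1.   ] F [ 0.06  0.49 -0.47] T [ 0.021 -0.003  0.072] w 0.5 q [-0.392 -0.146  2.048 -0.006  1.227 -0.031]
t 26.8 p [ 0.4381 -0.1561  0.2471] yawy -20.51 down [ 0.009 -0.01  -1.   ] F [0.37 0.06 1.13] T [0.006 0.044 0.001] w 0.503 q [-0.391 -0.146  2.048 -0.007  1.227 -0.031]
```

View pics/tend.png

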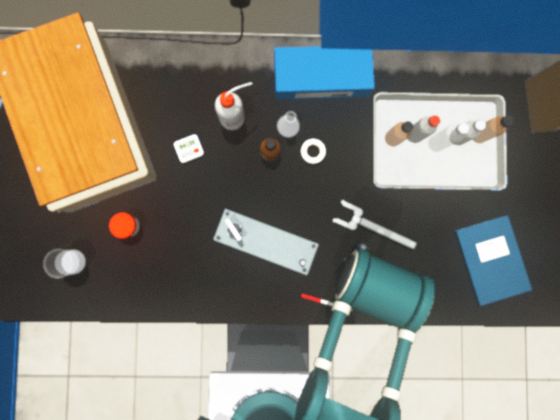

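View pics/send.png

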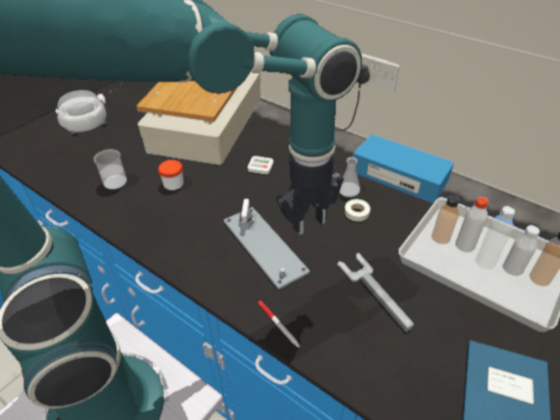

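Run:
```python
from workcell import bot
print(bot.finish_job())
```

```text
the job is handed in; nothing more can be done
None
```

The lock nut is tightened against its stop, but the hex nut did not stay exactly on its setting: it ended about 0.1 rad (roughly 6°) clockwise. I handed the job in at about 27 s, and no verdict was reported.

- **Fitting:** I slid the spanner onto the nut flat on the plate, with its handle beside the post. No contact force showed as it went on.
- **Tightening:** I turned the T-bar about 1.04 rad clockwise. Torque stayed near 0.3 N m, then rose to about 1.6 N m while the bar stopped following the gripper. The handle was against the post at that point.
- **Setting (not fully held):** While the nut was loaded in the jaws it read about 13° clockwise, more than the 6–7° I would expect from jaw clearance. Pulling the spanner off turned the nut and bar partly back together. I left the remaining offset alone, because turning the nut back would have meant moving it without the spanner. All these angles come from pictures and are only good to about 3°.
- **Lock still tight:** I judged this from how the bar and nut moved together afterwards, and did not test it again. The picture angles differ by about 3.5° between before and after removal, which is within that error.
- **Putting away:** The spanner lies flat near where it started, about 70–90 mm from the base. In the last pictures the bottle, tape roll and sample pot look unmoved (judged by eye), and the gripper was clear of everything.

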